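Set out the pipe-saddle templates from a lidded tub

ROBOT

A 6-joint arm with a two-finger parallel gripper is mounted at the origin on the work surface. World frame = base frame: x ahead of the robot, y to its left, z up, the work surface at z = 0. Lengths are in mm, angles in rad, forces in N, time in s.
With the tool pointing down it reaches from about 350 to 875 mm from the base axis. Payload 4.2 kg.
Tool frame: the origin (TCP) lies at the very end of the fingers, on their centre line; the grasp point (between the pads) lies 19 mm behind it; z points along the fingers, y is the line along which they close (so a half turn about z gives the same grasp; the last joint's range is limited). The gripper opens to 85 mm and grips with 20 to 120 N. Pads are 22 mm wide; open, the fingers measure 114 mm over their backs; the gripper's body (76 mm by 85 mm) begins 54 mm behind the grasp point. The pads swing forward as they close: fully open they stand 13 mm farther back than shut.
Start: joints at [1.522, 0.385, 0.008, 0, -1.194, -0.259], TCP at [189.319, 595.615, 231.312] pointing down, gripper open.
Joint ranges: [-3.14, 3.14], [-1.21, 2.06], [-1.07, 1.41], [-3.16, 2.05], [-2.99, -0.16], [-3.1, 3.1]. Speed limits (rad/s): [2.79, 2.79, 3.14, 3.14, 3.14, 3.14].

INTERFACE

Orientations are given as a unit quaternion [x, y, z, w].
In Python, from bench import monitor, get_image, camera_info, job_done gives the robot as it stands.
- The arm moves only by the tool send_rows, never from a script. Its argument "series" is a list of rows, each a list of 3 entries, a list of its own where there are three numbers: the shift along the tool's x, y, z in mm, then the turn, a rotation vector about the tool's x, y, z in rad, then the finger opening in mm, from 0 to 85.4. A call has 1 to 8 rows; each row shifts and turns the commanded pose from where the row before left it, along the tool's axes as they then stand; what a row does not reach is not made up. A row lasts 1/10 s, in which the tool goes at most 50 mm and 8.59 degrees, less where a joint would pass 70% of its speed; a pose out of reach is approached as far as the arm can. A call with a gripper value outside its range is refused whole. The fingers move at their own pace and stop on an object; the grip force is fixed at half the most. Time passes only in rows, so rows that do not move let the fingers close. It gives the time, the measured TCP pose, the force, the opening and the grip force at its end, in the units of the state.
- monitor.read_state(): the state, without advancing time (a new reading comes with each control period).
- get_image(name): name is "scene" or "side" or "wrist"; returns the picture (400x640x3 uint8, red, green, blue); there is no depth.
- camera_info(name): a dict with "intrinsics" (3x3 intrinsics, pixels), "R" (3x3) and "t" (3): a world point X has camera coordinates R X + t. Camera axes: x right, y down, z forward; pixel columns grow to the right and rows downward; lengths in mm; the calibration is good to about 2 mm. A picture is of the moment at which its call begins: read the wrist's pose just before it. camera_info takes no time and is no camera call; for the wrist camera it gives the pose at the moment of the call.
- job_done(): hands the job in; it is judged then, once.
The state is a dict: "clock": time; "joints": joint angles; "joint_vel": joint speeds; "joint_efforts": joint torques, N m; "position": TCP position; "ee_rot": TCP orientation; "contact_force": force on the tool from outside, world axes, zero at the start; "wrist_torque": the same for the moment, N m; "gripper_width": finger opening in mm; "grasp_force": force on a finger pad.
Only numpy, scipy, OpenCV 4.12 (cv2) and the standard library are available. Lean on these libraries where they do the work, as an engineer would, in place of code of your own. Each camera call takes 0.05 s, during which the arm holds its last target. There are 200 camera calls.

TASK

Clear the white pipe elbow off the tub's lid into the white basket; then tip the lid up by its tab, with its other end still on the rim, lift it off and lay it flat on the green mat. Take every orange template out of the tub and stand each on its feet, fully down, in its own slot of the wooden rack, then put the lid back on the tub, fully seated. Leave the tape, the cardboard tube and the knife where they are.

Things in the scene. Friction and masses are not known exactly. Their poses are not given: they have to be found in the camera images.
- tub: grey open tub, fixed, 200 mm (its x) by 110 mm (y) by 100 mm high to the rim, walls and floor 5 mm; origin at the centre of its underside. Black ridges 25 mm high on its floor form four slots 16 mm wide, running along its y, centred at x = -60, -20, 20 and 60 mm.
- lid: blue lid, 120 to 200 g: slab 208 (x) x 118 (y) x 6 mm; under it a 182 x 92 x 6 mm plug fits the tub's mouth with 4 mm play all round. Origin: centre of the slab's underside. White upright tab on top: 10 mm thick (x), 60 wide, at x = 85 mm, z = 6 to 36 mm. Seated: origin 100 mm over the tub's, axes parallel (either way round fits). On the mat it rests on the plug, origin 6 mm over the mat's top.
- lid_near (a point): middle of the lid's short edge away from the tab: x = -104 mm, z = 0 in the lid's frame; the edge that stays on the rim while the tab's end is tipped up.
- elbow: white 90 degree pipe elbow lying flat, 80 to 170 g. From the corner at (-20, -20, 27) mm its arms run along +x and +y, 69 mm long: bare pipe 44 mm across up to 47 mm from the corner, then a collar 54 mm across. Origin: near below the centre of mass, 27 mm under the arms' axes, where it lies; z up. Starts on the lid.
- mat: green cutting mat with a pale grid, fixed, 240 mm (x) by 150 mm (y), 3 mm thick; origin at the centre of its underside.
- basket: white slatted open basket, fixed, 160 mm (x) by 140 mm (y) by 55 mm high, walls and floor 5 mm; origin at the centre of its underside.
- rack: pale wooden slotted rack, fixed, 176 mm (x) by 90 mm (y), 43 mm high; origin at the centre of its underside. Four slots 16 mm wide run along its y, open at both ends, centred at x = -60, -20, 20 and 60 mm; slot floors at z = 8 mm, slots 35 mm deep. A template stood in a slot has its origin 8 mm over the rack's origin.
- template0: orange template board, 10 mm thick (its x), 80 mm wide (y), 80 mm high (z), with an arch 50 mm wide and 31 mm high cut from its lower edge, leaving two feet; solid above. Origin: centre of its underside, z up. 70 g. Starts upright in any of the tub's slots, its top edge 15 mm below the rim. Two to four are present; absent ones read None.
- template1: orange template board, 10 mm thick (its x), 80 mm wide (y), 80 mm high (z), with an arch 50 mm wide and 31 mm high cut from its lower edge, leaving two feet; solid above. Origin: centre of its underside, z up. 70 g. Starts upright in any of the tub's slots, its top edge 15 mm below the rim. Two to four are present; absent ones read None.
- template2: orange template board, 10 mm thick (its x), 80 mm wide (y), 80 mm high (z), with an arch 50 mm wide and 31 mm high cut from its lower edge, leaving two feet; solid above. Origin: centre of its underside, z up. 70 g. Starts upright in any of the tub's slots, its top edge 15 mm below the rim. Two to four are present; absent ones read None.
- template3: orange template board, 10 mm thick (its x), 80 mm wide (y), 80 mm high (z), with an arch 50 mm wide and 31 mm high cut from its lower edge, leaving two feet; solid above. Origin: centre of its underside, z up. 70 g. Starts upright in any of the tub's slots, its top edge 15 mm below the rim. Two to four are present; absent ones read None.
- tape: yellow roll of tape lying flat, 90 mm across, 25 mm high; origin at the centre of its underside. Bystander, loose.
- tube: brown cardboard tube standing upright, 40 mm across, 100 mm high; origin at the centre of its underside. Bystander, loose.
- cutter: black utility knife lying flat, 30 by 130 (its y) by 16 mm; origin at the centre of its underside. Bystander, loose.

How it is judged:
By the outcome, as a careful person would: the job done as asked, in the order asked, and still so for the second after the job is handed in, with the robot touching nothing.
Of template0, template1, template2, template3 only 2 to 4 are there at a start; the rules pass over those that are not, and their reading is None.
At some moment in a run one of elbow, lid may be knocked a few centimetres aside while the robot is not near it.
It also fails if it takes over 210 s, if anything falls off the work surface, if the arm or the gripper's body presses on something with over 40 N, if the wrist force passes 120 N, or if a joint passes its speed limit or range.

## Working session

There is one attempt and no reset: what is moved stays moved. The work goes in short steps, Python scripts to look and compute and a tool call to move; the robot and the scene stay as the last step left them, time stands still between calls to the robot, and variables do not carry over. Pictures are saved under pics/ and viewed, at most 14 in all, crops included, and the job is handed in when it is done.

Besides the shell and the picture viewer there is one more tool, called after ">>>" in YAML: its name, and indented under it one key for each argument. send_rows: Moves the arm, as the interface text tells. Its arguments: {"type":"object","properties":{"series":{"type":"array"}},"required":["series"]}

```bash
ls; mkdir -p pics; python3 - <<'E'
from bench import monitor,get_image,camera_info
import cv2,numpy as np
s=monitor.read_state(); print(s)
for n in ("scene","side","wrist"):
    c=camera_info(n); print(n,np.round(c["intrinsics"],1).tolist(),np.round(c["R"],4).tolist(),np.round(c["t"],1).tolist())
    im=get_image(n)
    cv2.imwrite(f"pics/{n}0.png",im[:,:,::-1])
E
```

```text
pics
{'clock': 0.0, 'joints': array([ 1.52162047e+00,  3.85513110e-01,  6.64199281e-03, -5.09629448e-04,
       -1.19399704e+00, -2.58617992e-01]), 'joint_vel': array([ 0.00165146, -0.00060826,  0.00101043,  0.000669  , -0.00136196,
        0.00183888]), 'joint_efforts': array([-5.13113100e-04, -3.92286336e+01,  1.88401937e+01,  4.18623403e+00,
       -4.68639715e-03, -6.65829951e-07]), 'position': array([189.13953608, 595.08422865, 230.25255802]), 'ee_rot': array([ 9.88166251e-01, -1.53382958e-01, -1.27260320e-04,  1.05499434e-03]), 'contact_force': array([-0.45107341, -0.72284391,  0.36679462]), 'wrist_torque': array([-0.04767636,  0.00621927, -0.02870083]), 'grasp_force': 0.0, 'gripper_width': 85.2963230690733}
scene [[466.5, 0.0, 317.2], [0.0, 466.5, 201.0], [0.0, 0.0, 1.0]] [[0.3787, 0.9254, -0.0135], [0.5815, -0.2492, -0.7744], [-0.72, 0.2854, -0.6325]] [-231.2, -264.6, 1666.2]
side [[487.0, 0.0, 314.4], [0.0, 487.0, 193.4], [0.0, 0.0, 1.0]] [[0.8567, -0.5157, 0.0082], [-0.3728, -0.6301, -0.6811], [0.3564, 0.5805, -0.7321]] [-489.2, 280.5, 1152.1]
wrist [[289.3, 0.0, 320.6], [0.0, 289.3, 206.7], [0.0, 0.0, 1.0]] [[-0.3035, -0.9528, 0.0025], [-0.916, 0.2924, 0.2747], [-0.2625, 0.0811, -0.9615]] [624.0, -36.4, 378.9]
```

View pics/scene0.png

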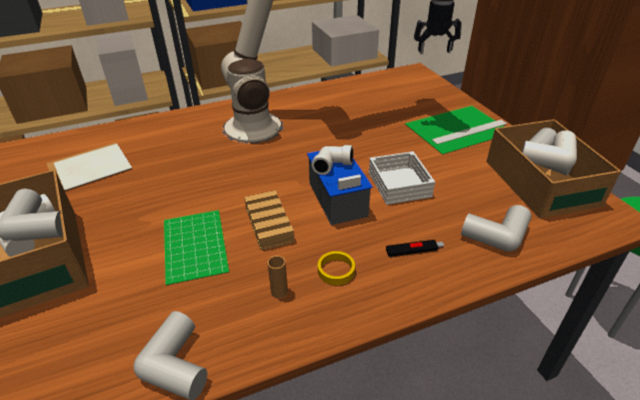

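View pics/side0.png

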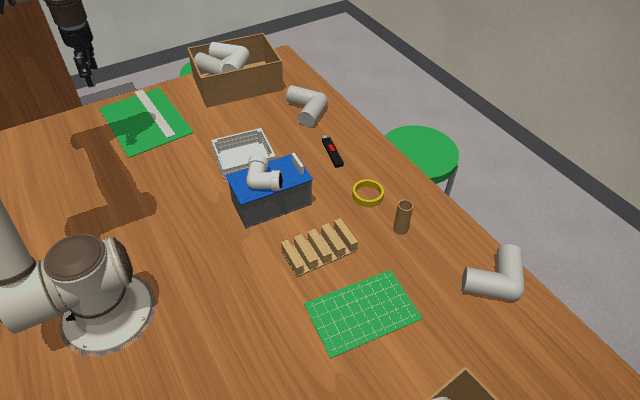

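View pics/wrist0.png

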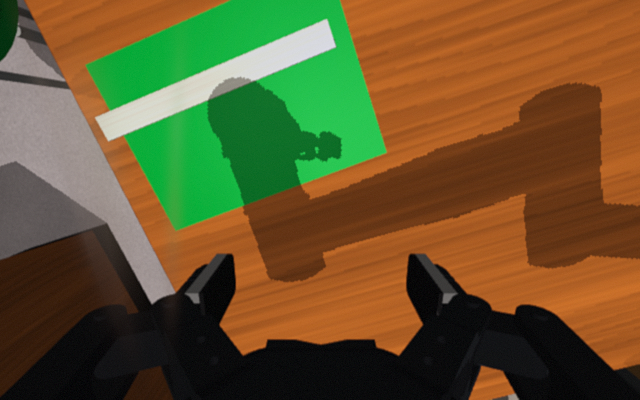

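The scene shows the gridded mat at about (195,247), rack (270,220), tub with lid and elbow (340,185), white tab at (349,182), basket (402,177), tape (337,268), tube (278,277) and knife (415,248). The side view agrees. The wrist view sees only a decoy mat. I'll zoom in for exact corners.

```bash
python3 - <<'E'
import cv2
for n,(x0,y0,x1,y1),k in (("scene",(155,135,455,315),2.6),("side",(205,120,425,360),2.4)):
    im=cv2.imread(f"pics/{n}0.png")[y0:y1,x0:x1]
    k=3.3 if 0 else k
    im=cv2.resize(im,None,fx=k,fy=k,interpolation=cv2.INTER_CUBIC)
    for x in range(x0//20*20+20,x1,20):
        cv2.line(im,(int((x-x0)*k),0),(int((x-x0)*k),6),(0,255,255),1); cv2.putText(im,str(x),(int((x-x0)*k)-10,16),0,.35,(0,255,255),1)
    for y in range(y0//20*20+20,y1,20):
        cv2.line(im,(0,int((y-y0)*k)),(6,int((y-y0)*k)),(0,255,255),1); cv2.putText(im,str(y),(8,int((y-y0)*k)+4),0,.35,(0,255,255),1)
    cv2.imwrite(f"pics/{n}0c.png",im)
E
```

```text
(no output)
```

View pics/scene0c.png

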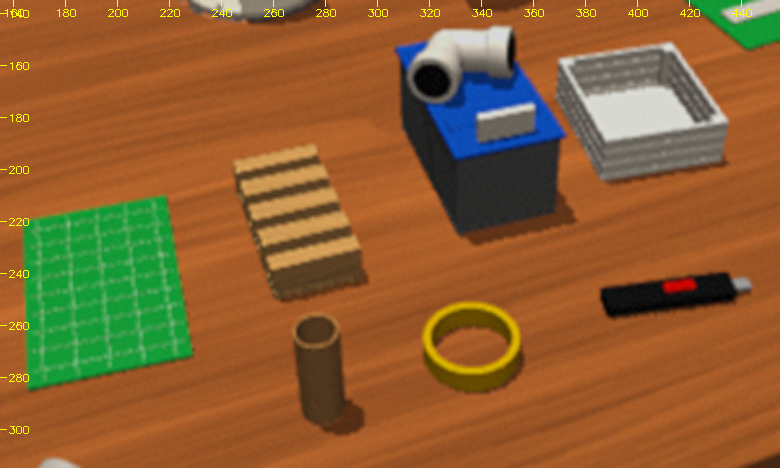

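View pics/side0c.png

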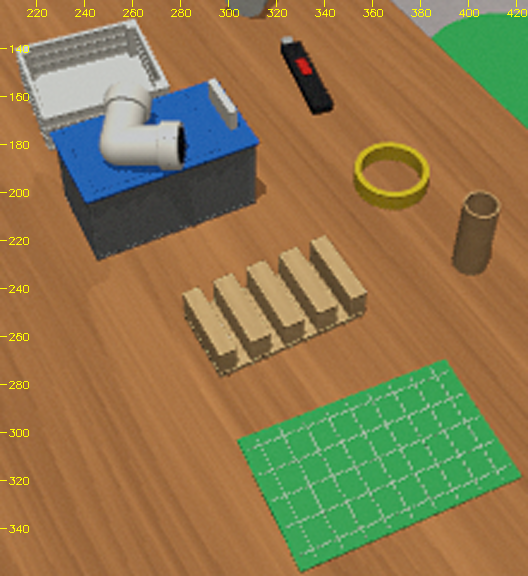

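```bash
cat > h.py <<'E'
import numpy as np,cv2
from scipy.optimize import least_squares
from scipy.spatial.transform import Rotation as Ro
def proj(c,X):
    p=(np.asarray(c["R"])@np.atleast_2d(X).T).T+c["t"]; q=(np.asarray(c["intrinsics"])@p.T).T; return q[:,:2]/q[:,2:]
def ray(c,uv,z):
    "world point on plane z seen at pixel uv"
    R=np.asarray(c["R"]);o=-R.T@c["t"];d=R.T@np.linalg.inv(c["intrinsics"])@[uv[0],uv[1],1]
    return o+d*(z-o[2])/d[2]
def fit(obs,x0):
    "obs: list (cam, local xyz(world height), uv); returns x,y,yaw"
    def f(p):
        c,s=np.cos(p[2]),np.sin(p[2]); r=[]
        for cam,l,uv in obs:
            X=[p[0]+c*l[0]-s*l[1],p[1]+s*l[0]+c*l[1],l[2]]; r+=list(proj(cam,X)[0]-uv)
        return r
    s=least_squares(f,x0,loss="soft_l1"); return s.x,np.array(s.fun).reshape(-1,2)
E
cat > m1.py <<'E'
from h import *
from bench import camera_info
S,D=camera_info("scene"),camera_info("side")
sc=lambda u,v:(155+u/2.6,135+v/2.6); sd=lambda u,v:(205+u/2.4,120+v/2.4)
def show(n,obs):
    best=None
    m=np.mean([ray(c,uv,l[2]) for c,l,uv in obs],0)
    for y in np.arange(-3,3.2,.5):
        p,r=fit(obs,[m[0],m[1],y]); e=np.abs(r).sum()
        if best is None or e<best[0]: best=(e,p,r)
    print(n,np.round(best[1],3),"deg",round(np.degrees(best[1][2]),1),"maxres",np.abs(best[2]).max().round(2))
# raw
P=lambda c,uv,z:np.round(ray(c,uv,z)[:2]).tolist()
print("mat",[P(S,sc(*q),3) for q in((24,218),(166,196),(192,354),(29,389))],[P(D,sd(*q),3) for q in((237,440),(445,361),(520,477),(302,571))])
print("lid",[P(S,sc(*q),106) for q in((397,47),(457,158),(565,134))],[P(D,sd(*q),106) for q in((52,137),(84,201),(257,143))])
print("rack",[P(S,sc(*q),43) for q in((234,161),(317,145),(358,238),(267,263))],[P(D,sd(*q),43) for q in((183,291),(221,357),(366,295),(325,236))])
print("bask",[P(S,sc(*q),55) for q in((558,60),(672,43),(725,122),(600,149))],[P(D,sd(*q),55) for q in((17,50),(134,22),(167,83))])
print("tape",P(S,sc(472,337),25),P(D,sd(392,172),25),"tube",P(S,sc(316,330),100),P(D,sd(481,206),100),"cut",P(S,sc(670,293),16),P(D,sd(305,77),16))
print("tab",[P(S,sc(*q),136) for q in((477,115),(535,103))],[P(D,sd(*q),136) for q in((209,80),(237,124))])
print("elbow ends axis z133: A",P(S,sc(432,78),133),"B",P(S,sc(511,52),133),"sideA",P(D,sd(180,146),133),"sideB",P(D,sd(129,100),133))
E
python3 m1.py
```

```text
mat [[388.0, -363.0], [411.0, -216.0], [646.0, -245.0], [630.0, -392.0]] [[409.0, -219.0], [646.0, -250.0], [627.0, -396.0], [392.0, -367.0]]
lid [[387.0, 64.0], [593.0, 46.0], [600.0, 161.0]] [[395.0, 167.0], [385.0, 61.0], [588.0, 42.0]]
rack [[432.0, -142.0], [441.0, -52.0], [598.0, -62.0], [597.0, -154.0]] [[439.0, -55.0], [432.0, -149.0], [603.0, -159.0], [611.0, -68.0]]
bask [[414.0, 252.0], [435.0, 391.0], [591.0, 362.0], [580.0, 216.0]] [[436.0, 383.0], [589.0, 357.0], [571.0, 231.0]]
tape [746.0, -5.0] [743.0, -13.0] tube [752.0, -152.0] [749.0, -157.0] cut [761.0, 196.0] [749.0, 189.0]
tab [[573.0, 76.0], [578.0, 137.0]] [[577.0, 131.0], [569.0, 53.0]]
elbow ends axis z133: A [493.0, 61.0] B [482.0, 156.0] sideA [500.0, 57.0] sideB [485.0, 150.0]
```

```bash
cat >> h.py <<'E'
def down(yaw):
    "tool pointing down, tool x at yaw (deg)"
    return Ro.from_euler("z",yaw,degrees=True)*Ro.from_euler("x",180,degrees=True)
def go(pos,R=None):
    "print turn (first, tool axes) then shift (tool axes after the turn)"
    from bench import monitor
    s=monitor.read_state(); R0=Ro.from_quat(s["ee_rot"]); R=R0 if R is None else R
    rv=(R0.inv()*R).as_rotvec(); d=R.inv().apply(np.array(pos)-s["position"])
    print("t",round(s["clock"],2),"at",s["position"].round(1),"w",round(s["gripper_width"],1),"F",s["contact_force"].round(1),"grip",round(s["grasp_force"]))
    print("  turn",rv.round(3),"shift",d.round(1))
E
python3 -c "
from h import *
go([470,100,320],down(-5))"
```

```text
t 0.15 at [189.2 595.2 230.5] w 85.5 F [ 0.2 -0.6 -0.2] grip 0
  turn [ 0.002  0.    -0.221] shift [322.9 468.9 -89.5]
```

>>> send_rows:
  series:
    - [[0,0,-15],[0,0,-0.11],85]
    - [[0,0,-15],[0,0,-0.11],85]
    - [[23,33.5,-4.2],[0,0,0],85]
    - [[23,33.5,-4.2],[0,0,0],85]
    - [[23,33.5,-4.2],[0,0,0],85]
    - [[23,33.5,-4.2],[0,0,0],85]
    - [[23,33.5,-4.2],[0,0,0],85]
    - [[23,33.5,-4.2],[0,0,0],85]

```text
clock: 0.95
position: [309.6, 381.6, 286.5]
ee_rot: [0.999, -0.044, -0.0, 0.0]
contact_force: [0.5, 0.2, -0.4]
gripper_width: 85.1
grasp_force: 0.0
```

>>> send_rows:
  series:
    - [[23,33.5,-4.2],[0,0,0],85]
    - [[23,33.5,-4.2],[0,0,0],85]
    - [[23,33.5,-4.2],[0,0,0],85]
    - [[23,33.5,-4.2],[0,0,0],85]
    - [[23,33.5,-4.2],[0,0,0],85]
    - [[23,33.5,-4.2],[0,0,0],85]
    - [[23,33.5,-4.2],[0,0,0],85]
    - [[23,33.5,-4.2],[0,0,0],85]

```text
clock: 1.75
position: [469.3, 98.5, 320.2]
ee_rot: [0.999, -0.044, -0.0, -0.0]
contact_force: [0.7, -0.5, -0.9]
gripper_width: 85.2
grasp_force: 0.0
```

>>> send_rows:
  series:
    - [[0,0,0],[0,0,0],85]
    - [[0,0,0],[0,0,0],85]

```text
clock: 1.95
position: [469.0, 99.4, 319.7]
ee_rot: [0.999, -0.045, -0.0, -0.0]
contact_force: [-0.4, -0.1, -0.1]
gripper_width: 85.0
grasp_force: 0.0
```

```bash
cat >> h.py <<'E'
def snap(name):
    "wrist picture + its calibration"
    from bench import get_image,camera_info
    import pickle
    c=camera_info("wrist"); im=get_image("wrist")[:,:,::-1].copy()
    cv2.imwrite(f"pics/{name}.png",im); pickle.dump(c,open(f"pics/{name}.pkl","wb")); return im,c
def load(name):
    import pickle
    return cv2.imread(f"pics/{name}.png"),pickle.load(open(f"pics/{name}.pkl","rb"))
E
python3 -c "
from h import *
go([470,100,320],down(-5)); snap('w1')"
```

```text
t 1.95 at [469.   99.4 319.7] w 85.0 F [-0.4 -0.1 -0.1] grip 0
  turn [ 0.     0.001 -0.003] shift [ 1.  -0.7 -0.3]
```

View pics/w1.png

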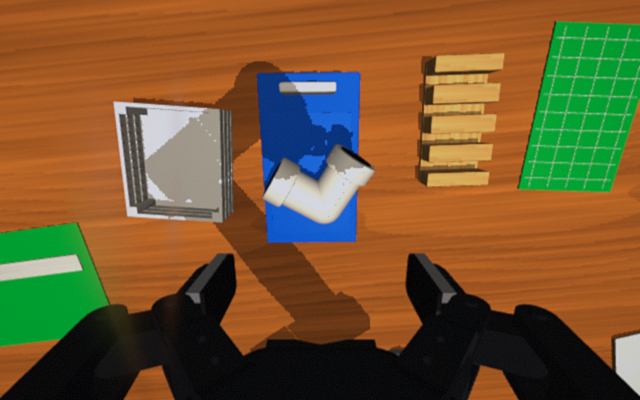

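```bash
cat >> h.py <<'E'
from scipy.optimize import minimize
def box(x0,x1,y0,y1,z0,z1): return np.array([[x,y,z] for x in(x0,x1) for y in(y0,y1) for z in(z0,z1)],float)
def cyl(a,b,r):
    a,b=np.array(a,float),np.array(b,float); d=(b-a)/np.linalg.norm(b-a); u=np.cross(d,[0,0,1]); v=np.cross(d,u)
    t=np.linspace(0,2*np.pi,32); ring=r*(np.outer(np.cos(t),u)+np.outer(np.sin(t),v)); return np.vstack([a+ring,b+ring])
ELB=[cyl((-20,-20,27),(27,-20,27),22),cyl((27,-20,27),(49,-20,27),27),cyl((-20,-20,27),(-20,27,27),22),cyl((-20,27,27),(-20,49,27),27)]
def render(c,parts,p,z,shape=(400,640),k=2):
    m=np.zeros((shape[0]*k,shape[1]*k),np.uint8); cs,sn=np.cos(p[2]),np.sin(p[2])
    for P in parts:
        W=np.c_[p[0]+cs*P[:,0]-sn*P[:,1],p[1]+sn*P[:,0]+cs*P[:,1],P[:,2]+z]
        q=(proj(c,W)+.5)*k-.5
        cv2.fillConvexPoly(m,cv2.convexHull(np.round(q).astype(np.int32)),255)
    return m
def maskfit(c,mask,parts,p0,z,ignore=None):
    "x,y,yaw by IoU of the silhouette"
    M=cv2.resize(mask,None,fx=2,fy=2,interpolation=cv2.INTER_NEAREST)>0
    I=np.ones_like(M) if ignore is None else ~(cv2.resize(ignore,None,fx=2,fy=2,interpolation=cv2.INTER_NEAREST)>0)
    sc=np.array([1,1,.01])
    def f(q):
        m=render(c,parts,q*sc,z)>0; return -(m&M&I).sum()/((m|M)&I).sum()
    q=np.array(p0)/sc
    for st in (12,4):
        r=minimize(f,q,method="Nelder-Mead",options=dict(initial_simplex=np.vstack([q]+[q+st*np.eye(3)[i] for i in range(3)]),xatol=.05,fatol=1e-5)); q=r.x
    return q*sc,-r.fun
E
cat > m2.py <<'E'
from h import *
im,c=load("w1"); hsv=cv2.cvtColor(im,cv2.COLOR_BGR2HSV); H,Sa,V=[hsv[:,:,i].astype(int) for i in range(3)]
X,Y=np.meshgrid(range(640),range(400))
blue=((H>100)&(H<130)&(Sa>150)).astype(np.uint8)
roi=(X>255)&(X<380)&(Y>135)&(Y<230)
eb=((Sa<110)&(V>50)&roi)
# include black openings: not blue, not wood
eb=cv2.morphologyEx((roi&(blue==0)&~((H>3)&(H<25)&(Sa>120))).astype(np.uint8),cv2.MORPH_OPEN,np.ones((3,3)))
p,i=maskfit(c,eb,ELB,[470,103,-.65],106); print("elbow",p.round(3),np.degrees(p[2]).round(1),i.round(3))
ign=cv2.dilate(render(c,ELB,p,106)[::2,::2],np.ones((7,7)))
tabm=np.zeros((400,640),np.uint8); cv2.rectangle(tabm,(274,78),(340,98),1,-1); ign|=tabm
q,i=maskfit(c,blue,[box(-104,104,-59,59,0,6)],[492,107,-.08],100,ign); print("lid",q.round(3),np.degrees(q[2]).round(1),i.round(3))
gr=((H>45)&(H<75)&(Sa>120)&(X>450)).astype(np.uint8); gr=cv2.morphologyEx(gr,cv2.MORPH_CLOSE,np.ones((5,5)))
r,i=maskfit(c,gr,[box(-120,120,-75,75,0,3)],[519,-306,-.12],0); print("mat",r.round(3),np.degrees(r[2]).round(1),i.round(3))
R4=[((505,54),(88,-45)),((489,185),(-88,-45)),((427,186),(-88,45)),((435,70),(88,45))]
R=[(c,(l[0],l[1],43),uv) for uv,l in R4]
p,res=fit(R,[520,-105,-.07]); print("rack",p.round(3),np.degrees(p[2]).round(1),res.round(1).tolist())
B=[(c,(80,70,55),(114,102)),(c,(80,-70,55),(231,110)),(c,(-80,-70,55),(232,206)),(c,(-80,70,55),(128,216))]
p,res=fit(B,[504,304,-.15]); print("bask",p.round(3),np.degrees(p[2]).round(1),res.round(1).tolist())
for k,m in (("e",eb),("g",gr),("b",blue)): print(k,m.sum())
E
python3 m2.py
python3 - <<'E'
import cv2,sys
sys.path.insert(0,'.')
im=cv2.imread('pics/w1.png')
cv2.imwrite('pics/w1c.png',cv2.resize(im[40:250,100:520],None,fx=1.9,fy=1.9,interpolation=cv2.INTER_CUBIC))
E
```

```text
elbow [471.838 102.358  -0.624] -35.7 0.938
lid [ 4.91208e+02  1.10765e+02 -8.50000e-02] -4.8 0.91
mat [ 5.18341e+02 -3.07249e+02 -1.23000e-01] -7.1 0.982
rack [ 5.18278e+02 -1.05340e+02 -4.60000e-02] -2.7 [[-0.7, -0.2], [-0.2, 0.6], [0.6, 2.3], [0.3, -12.9]]
bask [ 5.00585e+02  3.00322e+02 -1.59000e-01] -9.1 [[4.8, -0.5], [-6.1, -0.9], [-4.6, 16.3], [4.2, 0.2]]
e 4796
g 16027
b 11263
```

View pics/w1c.png

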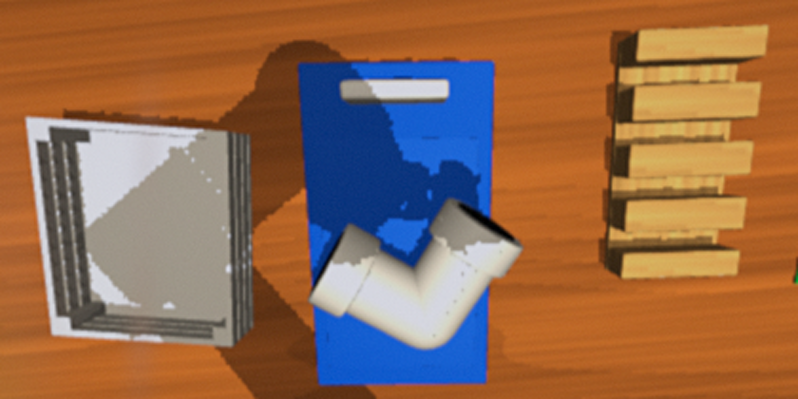

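```bash
cat > m3.py <<'E'
from h import *
im,c=load("w1")
w=lambda u,v:(100+u/1.9,40+v/1.9)
def F(n,z,L,p0):
    p,res=fit([(c,(a,b,z),w(u,v)) for (a,b),(u,v) in L],p0); print(n,p.round(3),np.degrees(p[2]).round(1),res.round(1).tolist())
F("lid",106,[((104,59),(300,62)),((104,-59),(494,61)),((-104,-59),(487,383)),((-104,59),(320,384))],[492,107,-.08])
F("rack",43,[((88,45),(639,31)),((88,-45),(768,25)),((-88,-45),(738,274)),((-88,45),(623,276))],[520,-105,-.05])
F("bask",55,[((80,70),(27,117)),((80,-70),(233,131)),((-80,-70),(233,345)),((-80,70),(53,333))],[504,304,-.15])
E
python3 m3.py
```

```text
lid [ 4.91785e+02  1.09397e+02 -8.20000e-02] -4.7 [[-1.0, -0.2], [1.4, -0.7], [0.4, 0.7], [-0.6, 0.9]]
rack [ 5.19822e+02 -1.05542e+02 -5.00000e-02] -2.9 [[-0.5, -0.6], [0.6, -0.5], [0.3, 0.5], [-0.4, 1.9]]
bask [ 5.01706e+02  3.05927e+02 -1.65000e-01] -9.5 [[0.5, -0.9], [-1.6, 0.0], [0.5, 0.6], [-0.0, 0.2]]
```

```bash
cat >> h.py <<'E'
def at(p,l):
    c,s=np.cos(p[2]),np.sin(p[2]); return np.array([p[0]+c*l[0]-s*l[1],p[1]+s*l[0]+c*l[1]])
BASK=[501.7,305.9,np.radians(-9.5)]; MAT=[518.3,-307.2,np.radians(-7.1)]; RACK=[519.8,-105.5,np.radians(-2.9)]; LID=[491.8,109.5,np.radians(-4.7)]
E
python3 -c "
from h import *
e=[471.8,102.4,np.radians(-35.7)]; g=at(e,(15.5,-20)); print(g)
go([*g,180],down(-35.7))
# via
el=at(BASK,(-1,6)); t=at([*el,BASK[2]],(15.5,-20)); print('basket tcp',t)
d=down(-9.5).inv().apply(np.array([*t,200])-[*g,200]); print('shift after turn to -9.5',d)"
```

```text
[472.71647044  77.11344069]
t 2.0 at [468.7 100.1 319.7] w 85.3 F [-1.3  0.7 -0.4] grip 0
  turn [0.    0.001 0.535] shift [ 16.7  16.3 139.7]
basket tcp [513.69047474 289.69881129]
shift after turn to -9.5 [ 5.32536402e+00 -2.16432551e+02 -2.65053431e-14]
```

>>> send_rows:
  series:
    - [[0,0,0],[0,0,0.134],62]
    - [[0,0,0],[0,0,0.134],62]
    - [[0,0,0],[0,0,0.134],62]
    - [[0,0,0],[0,0,0.133],62]
    - [[4.2,4.1,35],[0,0,0],62]
    - [[4.2,4.1,35],[0,0,0],62]
    - [[4.2,4.1,35],[0,0,0],62]
    - [[4.1,4,35],[0,0,0],62]

```text
clock: 2.8
position: [472.3, 78.4, 179.0]
ee_rot: [0.952, -0.305, 0.0, -0.0]
contact_force: [-0.5, 0.3, 0.0]
gripper_width: 61.9
grasp_force: 0.0
```

>>> send_rows:
  series:
    - [[0,0,0],[0,0,0],62]
    - [[0,0,0],[0,0,0],62]

```text
clock: 3.0
position: [473.2, 78.1, 180.7]
ee_rot: [0.952, -0.305, 0.0, 0.0]
contact_force: [0.3, -0.4, -0.1]
gripper_width: 62.3
grasp_force: 0.0
```

```bash
python3 -c "
from h import *
go([472.7,77.1,115],down(-35.7))"
```

```text
t 3.0 at [473.2  78.1 180.7] w 62.3 F [ 0.3 -0.4 -0.1] grip 0
  turn [ 0.001 -0.001  0.002] shift [ 0.2  1.1 65.7]
```

>>> send_rows:
  series:
    - [[0,0.7,25],[0,0,0],62]
    - [[0,0,25],[0,0,0],62]
    - [[0,0,14],[0,0,0],62]
    - [[0,0,0],[0,0,0],62]
    - [[0,0,0],[0,0,0],20]
    - [[0,0,0],[0,0,0],20]
    - [[0,0,0],[0,0,0],20]
    - [[0,0,0],[0,0,0],20]

```text
clock: 3.8
position: [474.6, 77.8, 118.4]
ee_rot: [0.952, -0.306, 0.002, -0.002]
contact_force: [-0.3, 2.5, 7.0]
gripper_width: 42.6
grasp_force: 60.9
```

>>> send_rows:
  series:
    - [[0,0,-5],[0,0,0],20]
    - [[0,0,-15],[0,0,0],20]
    - [[0,0,-30],[0,0,0],20]
    - [[0,0,-35],[0,0,0],20]
    - [[0,0,-25],[0,0,0],20]
    - [[0,0,0],[0,0,0],20]

```text
clock: 4.4
position: [474.3, 77.1, 230.1]
ee_rot: [0.952, -0.306, 0.003, -0.002]
contact_force: [-0.4, -0.8, -1.1]
gripper_width: 42.2
grasp_force: 61.2
```

```bash
python3 -c "
from h import *
go([513.7,289.7,226],down(-9.5)); snap('w2')"
```

```text
t 4.4 at [474.3  77.1 230.1] w 42.2 F [-0.4 -0.8 -1.1] grip 61
  turn [-0.005 -0.006 -0.457] shift [   3.8 -216.2    4.1]
```

>>> send_rows:
  series:
    - [[0,0,0],[0,0,-0.115],20]
    - [[0,0,0],[0,0,-0.115],20]
    - [[0,0,0],[0,0,-0.115],20]
    - [[0,0,0],[0,0,-0.112],20]
    - [[1,-40,0],[0,0,0],20]
    - [[1,-44,0],[0,0,0],20]
    - [[1,-44,0],[0,0,0],20]
    - [[1,-44,0],[0,0,0],20]

```text
clock: 5.25
position: [504.0, 246.4, 224.3]
ee_rot: [0.997, -0.083, -0.002, 0.001]
contact_force: [1.3, -0.7, -1.0]
gripper_width: 42.3
grasp_force: 61.3
```

>>> send_rows:
  series:
    - [[0,-44,0],[0,0,0],20]
    - [[0,0,30],[0,0,0],20]
    - [[0,0,35],[0,0,0],20]
    - [[0,0,35],[0,0,0],20]
    - [[0,0,35],[0,0,0],20]
    - [[0,0,25],[0,0,0],20]
    - [[0,0,0],[0,0,0],20]

```text
clock: 5.95
position: [508.7, 285.9, 60.6]
ee_rot: [0.996, -0.083, -0.005, 0.004]
contact_force: [-0.2, -0.2, -1.7]
gripper_width: 42.0
grasp_force: 61.4
```

```bash
python3 -c "
from h import *
go([513.7,289.7,18],down(-9.5)); im,c=snap('w3')
a=cv2.imread('pics/w2.png')
cv2.imwrite('pics/w23.png',np.hstack([cv2.resize(a,(400,250)),cv2.resize(im,(400,250))]))"
```

```text
t 5.95 at [508.7 285.9  60.6] w 42.0 F [-0.2 -0.2 -1.7] grip 61
  turn [ 0.01   0.008 -0.001] shift [ 4.3 -4.5 42.6]
```

View pics/w23.png

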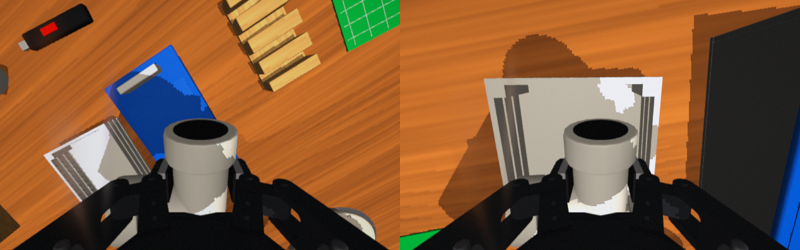

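>>> send_rows:
  series:
    - [[4,-4,14],[0,0,0],20]
    - [[0,0,12],[0,0,0],20]
    - [[0,0,10],[0,0,0],20]
    - [[0,0,3],[0,0,0],20]
    - [[0,0,0],[0,0,0],20]

```text
clock: 6.5
position: [516.5, 292.0, 26.6]
ee_rot: [0.997, -0.083, -0.0, 0.0]
contact_force: [0.1, 0.0, -1.5]
gripper_width: 42.1
grasp_force: 61.4
```

>>> send_rows:
  series:
    - [[0,0,4],[0,0,0],20]
    - [[0,0,3],[0,0,0],20]
    - [[0,0,1],[0,0,0],20]
    - [[0,0,0],[0,0,0],20]
    - [[0,0,0],[0,0,0],58]
    - [[0,0,0],[0,0,0],58]
    - [[0,0,0],[0,0,0],58]
    - [[0,0,0],[0,0,0],58]

```text
clock: 7.3
position: [516.9, 292.4, 19.3]
ee_rot: [0.997, -0.083, 0.0, -0.0]
contact_force: [-1.2, 0.9, 0.2]
gripper_width: 57.9
grasp_force: 0.0
```

>>> send_rows:
  series:
    - [[0,0,-10],[0,0,0],58]
    - [[0,0,-30],[0,0,0],58]
    - [[0,0,-45],[0,0,0],58]
    - [[0,0,-45],[0,0,0],58]
    - [[0,0,-45],[0,0,0],58]
    - [[0,0,-45],[0,0,0],58]
    - [[0,0,-45],[0,0,0],58]
    - [[0,30,-20],[0,0,0],58]

```text
clock: 8.1
position: [513.5, 264.9, 309.7]
ee_rot: [0.997, -0.081, 0.004, -0.003]
contact_force: [0.1, -0.4, -0.8]
gripper_width: 58.1
grasp_force: 0.0
```

>>> send_rows:
  series:
    - [[0,40,0],[0,0,0],58]
    - [[0,40,0],[0,0,0],58]
    - [[0,40,0],[0,0,0],58]
    - [[0,0,0],[0,0,0],58]
    - [[0,0,0],[0,0,0],58]

```text
clock: 8.6
position: [491.9, 143.5, 305.3]
ee_rot: [0.997, -0.084, 0.001, -0.001]
contact_force: [0.4, 0.5, 0.1]
gripper_width: 58.2
grasp_force: 0.0
```

```bash
python3 -c "
from h import *
go([491,109,320],down(-4.7)); im,c=snap('w4')"
```

```text
t 8.6 at [491.9 143.5 305.3] w 58.2 F [0.4 0.5 0.1] grip 0
  turn [-0.001 -0.002 -0.085] shift [  1.9  34.5 -14.7]
```

View pics/w4.png

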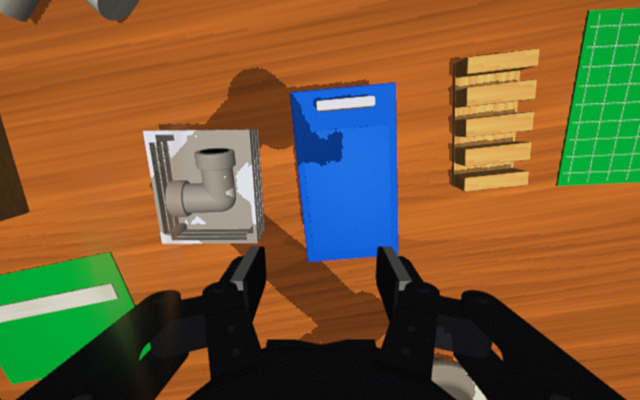

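```bash
cat > m4.py <<'E'
from h import *
from bench import monitor
im,c=load("w4"); hsv=cv2.cvtColor(im,cv2.COLOR_BGR2HSV); H,Sa,V=[hsv[:,:,i].astype(int) for i in range(3)]
blue=((H>100)&(H<130)&(Sa>150)).astype(np.uint8)
n,l,st,_=cv2.connectedComponentsWithStats(blue); blue=(l==1+np.argmax(st[1:,4])).astype(np.uint8)
ign=np.zeros((400,640),np.uint8); cv2.rectangle(ign,(308,90),(382,115),1,-1)
q,i=maskfit(c,blue,[box(-104,104,-59,59,0,6)],LID,100,ign); print("lid",q.round(3),np.degrees(q[2]).round(2),i.round(3))
p,res=fit([(c,a,u) for a,u in [((104,59,106),(291,94)),((104,-59,106),(395,83)),((-104,-59,106),(398,252)),((-104,59,106),(309,262)),((90,30,136),(316,100)),((90,-30,136),(374,96))]],LID); print(p.round(3),np.degrees(p[2]).round(2),res.round(1).tolist())
print("joints",monitor.read_state()["joints"].round(2))
t=at(q,(85,0)); print(t); go([*t,200],down(np.degrees(q[2])+90)); go([*t,200],down(np.degrees(q[2])-90))
E
python3 m4.py
```

```text
lid [ 4.91871e+02  1.10661e+02 -8.50000e-02] -4.84 0.958
[ 4.91285e+02  1.10449e+02 -7.60000e-02] -4.37 [[-2.3, -1.4], [0.8, -1.0], [1.1, 3.5], [-0.9, 1.0], [-0.4, 1.3], [0.7, -0.4]]
joints [ 0.6   0.14 -0.14 -0.   -1.29  0.8 ]
[576.56775794 103.48404195]
t 8.65 at [492.1 144.3 304.9] w 58.2 F [0.6 0.7 0.2] grip 0
  turn [ 0.    -0.002 -1.653] shift [-33.5  87.6 104.9]
t 8.65 at [492.1 144.3 304.9] w 58.2 F [0.6 0.7 0.2] grip 0
  turn [-0.002 -0.     1.489] shift [ 33.5 -87.6 104.9]
```

>>> send_rows:
  series:
    - [[0,0,0],[0,0,0.149],40]
    - [[0,0,0],[0,0,0.149],40]
    - [[0,0,0],[0,0,0.149],40]
    - [[0,0,0],[0,0,0.149],40]
    - [[0,0,0],[0,0,0.149],40]
    - [[0,0,0],[0,0,0.149],40]
    - [[0,0,0],[0,0,0.149],40]
    - [[0,0,0],[0,0,0.149],40]

```text
clock: 9.45
position: [492.3, 145.6, 304.0]
ee_rot: [0.777, -0.63, -0.0, 0.0]
contact_force: [-0.8, -0.4, -0.6]
gripper_width: 39.7
grasp_force: 0.0
```

>>> send_rows:
  series:
    - [[0,0,0],[0,0,0.149],40]
    - [[0,0,0],[0,0,0.148],40]
    - [[10,-30,30],[0,0,0],40]
    - [[10,-30,30],[0,0,0],40]
    - [[13,-27,30],[0,0,0],40]
    - [[0,0,15],[0,0,0],40]
    - [[0,0,0],[0,0,0],40]
    - [[0,0,0],[0,0,0],40]

```text
clock: 10.25
position: [576.4, 105.1, 199.3]
ee_rot: [-0.677, 0.736, -0.0, -0.0]
contact_force: [-0.3, -0.1, 1.2]
gripper_width: 40.1
grasp_force: 0.0
```

```bash
python3 -c "
from h import *
go([576.4,103.6,110],down(-94.8)); snap('w5')"
```

```text
t 10.25 at [576.4 105.1 199.3] w 40.1 F [-0.3 -0.1  1.2] grip 0
  turn [-0.    -0.     0.001] shift [ 1.5 -0.1 89.3]
```

View pics/w5.png

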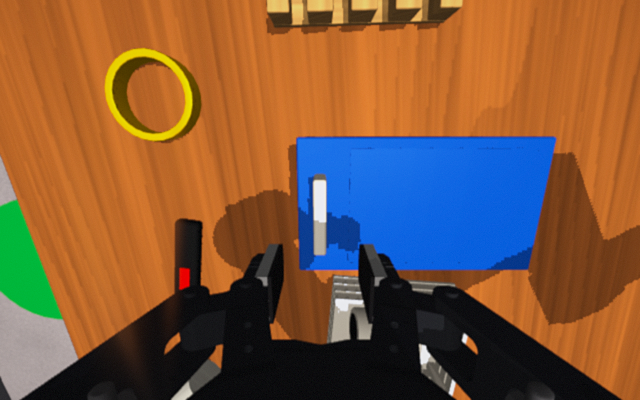

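The tab, at about (319,215), is centred between the fingers (x≈320) and the lid sides run parallel to the picture. I'll descend and grip.

>>> send_rows:
  series:
    - [[0.5,0,30],[0,0,0],40]
    - [[0.5,0,30],[0,0,0],40]
    - [[0,0,20],[0,0,0],40]
    - [[0,0,9],[0,0,0],40]
    - [[0,0,0],[0,0,0],40]
    - [[0,0,0],[0,0,0],40]

```text
clock: 10.9
position: [577.0, 103.9, 111.9]
ee_rot: [-0.677, 0.736, -0.001, 0.001]
contact_force: [-0.4, 0.4, 0.6]
gripper_width: 39.7
grasp_force: 0.0
```

>>> send_rows:
  series:
    - [[0,0,0],[0,0,0],2]
    - [[0,0,0],[0,0,0],2]
    - [[0,0,0],[0,0,0],2]
    - [[0,0,0],[0,0,0],2]
    - [[0,0,0],[0,0,0],2]

```text
clock: 11.4
position: [576.7, 103.5, 111.6]
ee_rot: [-0.677, 0.736, -0.001, 0.001]
contact_force: [-1.4, 1.1, 6.0]
gripper_width: 8.8
grasp_force: 60.6
```

>>> send_rows:
  series:
    - [[0,0.5,-5.5],[0.03,0,0],2]
    - [[0,0.5,-5.5],[0.03,0,0],2]
    - [[0,0.5,-5.5],[0.03,0,0],2]
    - [[0,0.5,-5.5],[0.03,0,0],2]
    - [[0,0,0],[0,0,0],2]

```text
clock: 11.9
position: [572.5, 103.5, 132.7]
ee_rot: [-0.676, 0.735, -0.044, 0.041]
contact_force: [0.4, 0.5, 0.3]
gripper_width: 8.7
grasp_force: 59.7
```

>>> send_rows:
  series:
    - [[0,0.5,-5.5],[0.03,0,0],2]
    - [[0,0.5,-5.5],[0.03,0,0],2]
    - [[0,0.5,-5.5],[0.03,0,0],2]
    - [[0,0.5,-5.5],[0.03,0,0],2]
    - [[0,0.5,-5.5],[0.03,0,0],2]
    - [[0,0.5,-5.5],[0.03,0,0],2]
    - [[0,0,0],[0,0,0],2]

```text
clock: 12.6
position: [562.9, 103.8, 163.7]
ee_rot: [-0.669, 0.728, -0.11, 0.101]
contact_force: [-0.8, 0.3, 0.6]
gripper_width: 8.9
grasp_force: 59.7
```

```bash
python3 - <<'E'
from h import *
from bench import get_image
go([576,103,112],down(-94.8))
im=get_image("side")[:,:,::-1]; cv2.imwrite("pics/s6.png",cv2.resize(im[100:290,190:430],None,fx=3,fy=3,interpolation=cv2.INTER_CUBIC))
E
```

```text
t 12.6 at [562.9 103.8 163.7] w 8.9 F [-0.8  0.3  0.6] grip 60
  turn [-0.299 -0.    -0.   ] shift [ -0.3 -13.2  51.7]
```

View pics/s6.png

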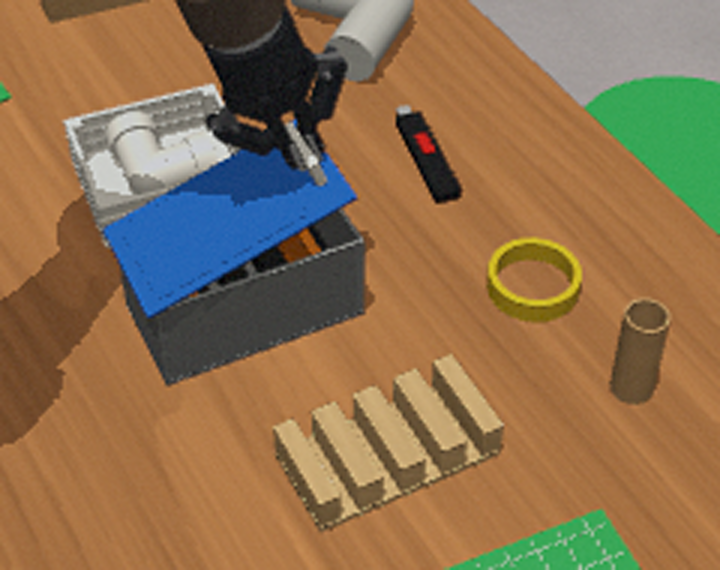

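>>> send_rows:
  series:
    - [[0,-4,-13],[0,0,0],2]
    - [[0,-9,-29],[0,0,0],2]
    - [[0,-12,-38],[0,0,0],2]
    - [[0,-12,-38],[0,0,0],2]
    - [[0,0,0],[-0.08,0,0],2]
    - [[0,0,0],[-0.08,0,0],2]
    - [[0,0,0],[-0.08,0,0],2]
    - [[0,0,0],[-0.059,0,0],2]

```text
clock: 13.45
position: [564.7, 104.8, 286.5]
ee_rot: [-0.677, 0.736, 0.002, -0.001]
contact_force: [0.3, -1.3, -1.9]
gripper_width: 9.1
grasp_force: 59.4
```

```bash
python3 -c "
from h import *
t=at(MAT,(85,0)); print(t); go([*t,200],down(-97.1)); snap('w7')"
```

```text
[ 602.64821472 -317.70612552]
t 13.45 at [564.7 104.8 286.5] w 9.1 F [ 0.3 -1.3 -1.9] grip 59
  turn [0.004 0.001 0.04 ] shift [414.5 -89.9  86.5]
```

>>> send_rows:
  series:
    - [[15,-3,0],[0.004,0,0.04],2]
    - [[30,-6,0],[0,0,0],2]
    - [[40,-9,0],[0,0,0],2]
    - [[40,-9,0],[0,0,0],2]
    - [[40,-9,5],[0,0,0],2]
    - [[40,-9,5],[0,0,0],2]
    - [[40,-9,5],[0,0,0],2]
    - [[40,-9,5],[0,0,0],2]

```text
clock: 14.3
position: [591.3, -188.3, 267.0]
ee_rot: [-0.662, 0.75, -0.002, 0.002]
contact_force: [0.4, 0.2, -1.3]
gripper_width: 8.8
grasp_force: 59.5
```

>>> send_rows:
  series:
    - [[40,-9,5],[0,0,0],2]
    - [[40,-9,10],[0,0,0],2]
    - [[30,-6,15],[0,0,0],2]
    - [[15,-3,20],[0,0,0],2]
    - [[0,0,20],[0,0,0],2]
    - [[0,0,0],[0,0,0],2]
    - [[0,0,0],[0,0,0],2]

```text
clock: 15.0
position: [603.3, -314.0, 197.7]
ee_rot: [-0.662, 0.75, -0.002, 0.001]
contact_force: [0.3, -0.8, -1.0]
gripper_width: 9.2
grasp_force: 59.5
```

```bash
python3 -c "
from h import *
go([602.6,-317.7,21],down(-97.1)); snap('w7')"
```

```text
t 15.0 at [ 603.3 -314.   197.7] w 9.2 F [ 0.3 -0.8 -1. ] grip 59
  turn [-0.004 -0.    -0.   ] shift [  3.8   0.3 176.7]
```

View pics/w7.png

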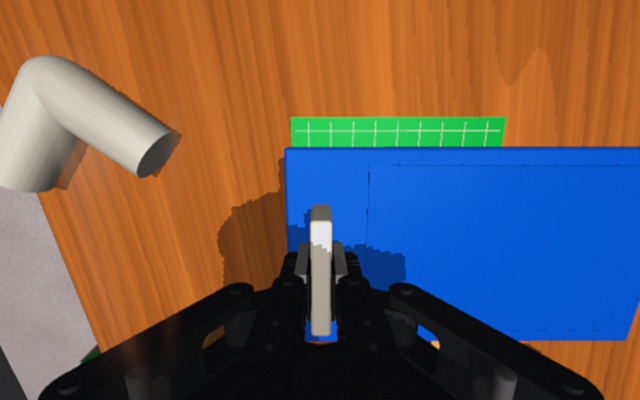

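>>> send_rows:
  series:
    - [[3.5,0,30],[-0.003,0,0],2]
    - [[0,0,35],[0,0,0],2]
    - [[0,0,35],[0,0,0],2]
    - [[0,0,35],[0,0,0],2]
    - [[0,0,25],[0,0,0],2]
    - [[0,0,10],[0,0,0],2]
    - [[0,0,0],[0,0,0],2]

```text
clock: 15.75
position: [603.9, -317.0, 27.6]
ee_rot: [-0.662, 0.749, -0.0, 0.0]
contact_force: [-0.1, -0.5, -1.7]
gripper_width: 8.7
grasp_force: 59.5
```

>>> send_rows:
  series:
    - [[0,0,3],[0,0,0],2]
    - [[0,0,2],[0,0,0],2]
    - [[0,0,2],[0,0,0],2]
    - [[0,0,0],[0,0,0],2]
    - [[0,0,0],[0,0,0],2]

```text
clock: 16.25
position: [603.9, -317.4, 21.3]
ee_rot: [-0.662, 0.75, -0.001, 0.001]
contact_force: [0.9, -0.4, -1.0]
gripper_width: 8.7
grasp_force: 59.5
```

>>> send_rows:
  series:
    - [[0,0,1],[0,0,0],2]
    - [[0,0,0],[0,0,0],2]
    - [[0,0,0],[0,0,0],30]
    - [[0,0,0],[0,0,0],30]
    - [[0,0,0],[0,0,0],30]
    - [[0,0,-20],[0,0,0],30]
    - [[0,0,-40],[0,0,0],30]
    - [[0,0,-45],[0,0,0],30]

```text
clock: 17.05
position: [602.5, -317.0, 124.1]
ee_rot: [-0.662, 0.75, 0.001, -0.0]
contact_force: [0.8, -0.2, -0.1]
gripper_width: 29.8
grasp_force: 0.0
```

```bash
python3 -c "
from h import *
go([480,85,320],down(-94.8))"
```

```text
t 17.05 at [ 602.5 -317.   124.1] w 29.8 F [ 0.8 -0.2 -0.1] grip 0
  turn [ 0.002  0.001 -0.04 ] shift [-390.3  155.7 -195.9]
```

>>> send_rows:
  series:
    - [[0,0,-40],[0,0,-0.04],30]
    - [[-14,5,-40],[0,0,0],30]
    - [[-36,12,-24],[0,0,0],30]
    - [[-36,12,-12],[0,0,0],30]
    - [[-36,12,-12],[0,0,0],30]
    - [[-36,12,-12],[0,0,0],30]
    - [[-36,12,-12],[0,0,0],30]
    - [[-36,12,-12],[0,0,0],30]

```text
clock: 17.85
position: [545.1, -80.2, 289.2]
ee_rot: [-0.677, 0.736, -0.001, 0.001]
contact_force: [0.8, -0.6, 0.3]
gripper_width: 30.2
grasp_force: 0.0
```

>>> send_rows:
  series:
    - [[-36,12,-12],[0,0,0],30]
    - [[-36,12,0],[0,0,0],30]
    - [[-36,12,0],[0,0,0],30]
    - [[-36,12,0],[0,0,0],30]
    - [[-36,12,0],[0,0,0],30]
    - [[-36,11,0],[0,0,0],30]
    - [[0,0,0],[0,0,0],30]
    - [[0,0,0],[0,0,0],30]

```text
clock: 18.65
position: [492.8, 140.2, 300.5]
ee_rot: [-0.677, 0.736, -0.001, 0.001]
contact_force: [-1.8, -0.5, -0.4]
gripper_width: 30.1
grasp_force: 0.0
```

```bash
python3 -c "
from h import *
go([492,110,300],down(-94.8)); snap('w8')"
```

```text
t 18.65 at [492.8 140.2 300.5] w 30.1 F [-1.8 -0.5 -0.4] grip 0
  turn [-0.002 -0.     0.002] shift [30.2 -1.7  0.5]
```

View pics/w8.png

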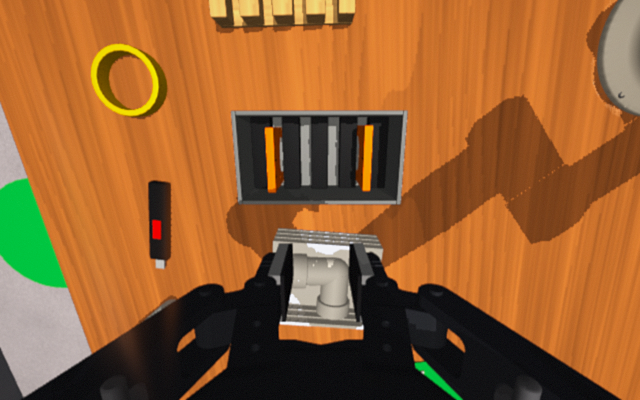

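The tub is open with two orange templates in the end slots, at about (273,160) and (366,158). The rim runs (233,112) to (406,112) to (404,203), and the rack is at the top (y≈10).

```bash
cat > m5.py <<'E'
from h import *
im,c=load("w8"); hsv=cv2.cvtColor(im,cv2.COLOR_BGR2HSV); H,Sa,V=[hsv[:,:,i].astype(int) for i in range(3)]
X,Y=np.meshgrid(range(640),range(400))
o=((H>5)&(H<22)&(Sa>150)&(V>60)&(X>242)&(X<398)&(Y>116)&(Y<199)).astype(np.uint8)
n,l,st,_=cv2.connectedComponentsWithStats(o)
print(st[1:].tolist())
for k in range(1,n):
    if st[k,4]<60: continue
    m=(l==k).astype(np.uint8); print("V hist",np.percentile(V[m>0],[5,25,50,75,95]))
    bright=(m>0)&(V>200); ys,xs=np.nonzero(bright); print("bright rect",cv2.minAreaRect(np.c_[xs,ys].astype(np.float32)) if len(xs)>20 else None)
    x=st[k,0]+st[k,2]/2; y=st[k,1]+st[k,3]/2; w=ray(c,(x,y),85)
    q,i=maskfit(c,m,[box(-5,5,-40,40,31,80)],[w[0],w[1],-.08],5); print("tmpl",q.round(3),np.degrees(q[2]).round(1),i.round(3))
    print("row profile",[(int(r),np.nonzero(o[r]*(l[r]==k))[0][[0,-1]].tolist()) for r in range(128,192,12) if (l[r]==k).any()])
    print("V at rows",[V[r,st[k,0]-1:st[k,0]+st[k,2]+1].tolist() for r in (135,160,185)])
p,res=fit([(c,a,u) for a,u in [((100,55,100),(237,203)),((100,-55,100),(233,112)),((-100,-55,100),(406,111)),((-100,55,100),(403,203))]],LID); print("tub",p.round(3),np.degrees(p[2]).round(2),res.round(1).tolist())
E
python3 m5.py
```

```text
[[356, 124, 18, 68, 945], [264, 126, 20, 67, 972]]
V hist [ 83.  93. 226. 245. 249.]
bright rect ((367.0690612792969, 157.9804229736328), (7.764709949493408, 64.34265899658203), 2.6025619506835938)
tmpl [ 4.33153e+02  1.16888e+02 -7.80000e-02] -4.5 0.907
row profile [(128, [357, 373]), (140, [359, 372]), (152, [359, 372]), (164, [359, 371]), (176, [356, 371]), (188, [361, 370])]
V at rows [[18, 37, 84, 94, 91, 92, 91, 85, 100, 175, 246, 247, 244, 244, 244, 246, 249, 209, 103, 43], [27, 64, 87, 93, 91, 91, 89, 90, 166, 246, 248, 244, 244, 244, 248, 250, 163, 58, 39, 38], [57, 92, 100, 82, 81, 85, 90, 163, 246, 248, 245, 245, 245, 248, 251, 159, 50, 36, 36, 31]]
V hist [ 93.   99.  197.5 246.  249. ]
bright rect ((270.1036071777344, 158.96823120117188), (62.38733673095703, 7.778707504272461), 86.98721313476562)
tmpl [ 5.53357e+02  1.08555e+02 -8.10000e-02] -4.6 0.894
row profile [(128, [264, 281]), (140, [265, 279]), (152, [265, 278]), (164, [266, 279]), (176, [267, 283]), (188, [267, 277])]
V at rows [[38, 90, 210, 246, 246, 244, 244, 244, 248, 247, 171, 100, 96, 100, 100, 98, 99, 103, 93, 56, 39, 37], [34, 35, 42, 145, 247, 249, 245, 244, 245, 247, 247, 176, 74, 68, 93, 99, 108, 139, 154, 124, 63, 33], [32, 32, 32, 32, 124, 247, 249, 245, 244, 244, 246, 247, 213, 131, 97, 102, 97, 86, 88, 93, 69, 34]]
tub [ 4.91525e+02  1.10845e+02 -7.80000e-02] -4.47 [[1.7, 2.0], [-2.3, -1.1], [2.3, -0.9], [-1.7, 1.4]]
```

```bash
python3 - <<'E'
from h import *
im,c=load("w8")
for u in ((367.07,157.98),(270.1,158.97)): print("top centre",ray(c,u,85).round(1))
T=[491.6,110.8,np.radians(-4.6)]
print("slots",[at(T,(x,0)).round(1).tolist() for x in (-60,60)])
print("rack slots",[at(RACK,(x,0)).round(1).tolist() for x in (-60,-20,20,60)])
d=ray(c,(270.1,158.97),85); go([*d[:2],140],down(-94.6))
E
```

```text
top centre [433.6 115.3  85. ]
top centre [552.4 106.7  85. ]
slots [[431.8, 115.6], [551.4, 106.0]]
rack slots [[459.9, -102.5], [499.8, -104.5], [539.8, -106.5], [579.7, -108.5]]
t 18.7 at [493.  139.5 300.5] w 29.8 F [-0.6 -0.6 -0.1] grip 0
  turn [-0.002 -0.    -0.003] shift [ 27.9 -61.8 160.5]
```

>>> send_rows:
  series:
    - [[7,-15.5,40],[0,0,-0.003],26]
    - [[7,-15.5,40],[0,0,0],26]
    - [[7,-15.5,40],[0,0,0],26]
    - [[7,-15,40],[0,0,0],26]
    - [[0,0,0],[0,0,0],26]
    - [[0,0,0],[0,0,0],26]

```text
clock: 19.3
position: [552.8, 105.3, 140.5]
ee_rot: [-0.677, 0.736, -0.001, -0.0]
contact_force: [1.1, -0.2, 0.2]
gripper_width: 26.0
grasp_force: 0.0
```

```bash
python3 -c "
from h import *
for i in range(1): go([552.2,106.6,56],down(-94.6))"
```

```text
t 19.3 at [552.8 105.3 140.5] w 26.0 F [ 1.1 -0.2  0.2] grip 0
  turn [-0.001 -0.001 -0.003] shift [-1.2  0.7 84.5]
```

>>> send_rows:
  series:
    - [[-1,0.5,25],[0,0,0],26]
    - [[0,0,25],[0,0,0],26]
    - [[0,0,20],[0,0,0],26]
    - [[0,0,14],[0,0,0],26]
    - [[0,0,0],[0,0,0],26]
    - [[0,0,0],[0,0,0],2]
    - [[0,0,0],[0,0,0],2]
    - [[0,0,0],[0,0,0],2]

```text
clock: 20.1
position: [553.5, 108.3, 59.2]
ee_rot: [-0.678, 0.735, -0.001, 0.003]
contact_force: [-1.1, 1.4, 6.9]
gripper_width: 8.7
grasp_force: 61.0
```

>>> send_rows:
  series:
    - [[0,0,0],[0,0,0],2]
    - [[0,0,-10],[0,0,0],2]
    - [[0,0,-20],[0,0,0],2]
    - [[0,0,-35],[0,0,0],2]
    - [[0,0,-35],[0,0,0],2]
    - [[0,0,-40],[0,0,0],2]
    - [[0,0,-40],[0,0,0],2]
    - [[0,0,-30],[0,0,0],2]

```text
clock: 20.9
position: [552.0, 107.6, 270.5]
ee_rot: [-0.678, 0.735, -0.001, 0.003]
contact_force: [0.3, 1.3, -1.5]
gripper_width: 8.9
grasp_force: 59.9
```

```bash
python3 -c "
from h import *
go([552.2,-40,265],down(-92.9))"
```

```text
t 20.9 at [552.  107.6 270.5] w 8.9 F [ 0.3  1.3 -1.5] grip 60
  turn [-0.006  0.002 -0.03 ] shift [147.4  -7.7   5.5]
```

>>> send_rows:
  series:
    - [[15,2,0],[-0.005,0,-0.03],2]
    - [[35,5,0],[0,0,0],2]
    - [[40,5,0],[0,0,0],2]
    - [[40,5,0],[0,0,0],2]
    - [[15,2,0],[0,0,0],2]
    - [[0,0,0],[0,0,0],2]
    - [[0,0,0],[0,0,0],2]

```text
clock: 21.6
position: [525.0, -35.9, 267.1]
ee_rot: [-0.689, 0.725, 0.001, -0.001]
contact_force: [0.2, 0.8, -0.7]
gripper_width: 8.8
grasp_force: 59.9
```

```bash
python3 -c "
from h import *
go([520,-40,265],down(-92.9)); im,c=snap('w9')
q=np.array([proj(c,[*at(RACK,(x,y)),43])[0] for x in(-88,88) for y in(-45,45)]).round(); print(q)
m=np.array([at(MAT,(x,y)).tolist()+[3] for x in(-120,120) for y in(-75,75)]); print(proj(c,m).round())
x0,y0=q.min(0).astype(int)-25; x1,y1=q.max(0).astype(int)+25; x0=max(x0,0);y0=max(y0,0)
k=min(800/(x1-x0),600/(y1-y0)); print(x0,y0,k)
cv2.imwrite('pics/w9c.png',cv2.resize(im[y0:y1,x0:x1],None,fx=k,fy=k,interpolation=cv2.INTER_CUBIC)[:600,:800])"
```

```text
t 21.6 at [525.  -35.9 267.1] w 8.8 F [ 0.2  0.8 -0.7] grip 60
  turn [ 0.002  0.001 -0.001] shift [4.4 4.8 2.1]
[[396.  84.]
 [391. 161.]
 [246.  84.]
 [251. 161.]]
[[ 427. -130.]
 [ 406.   25.]
 [ 207. -151.]
 [ 211.    9.]]
221 59 4.0
```

View pics/w9c.png

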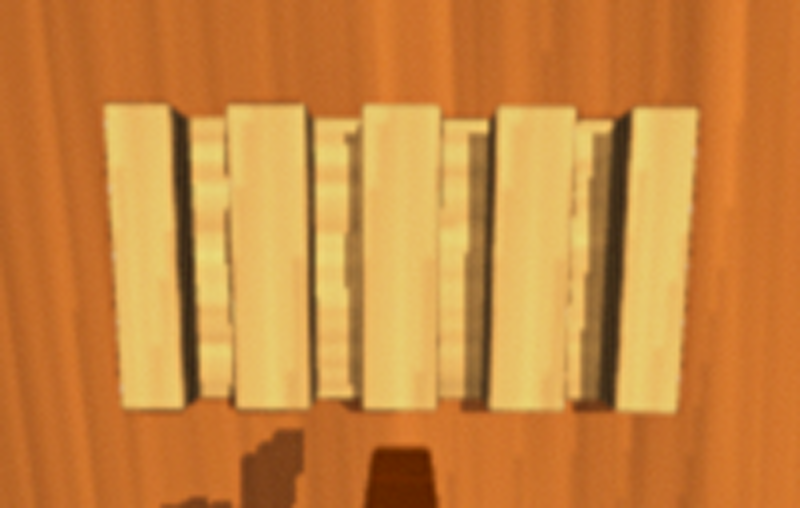

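```bash
python3 - <<'E'
from h import *
im,c=load("w9")
w=lambda u,v:(221+(u+.5)/4-.5,59+(v+.5)/4-.5)
L=[((88,-45),(105,103)),((-88,-45),(698,107)),((-88,45),(678,413)),((88,45),(122,410))]
L+=[((68,-45),(168,103)),((52,-45),(228,103)),((28,-45),(304,104)),((12,-45),(364,104)),((-12,-45),(438,105)),((-28,-45),(497,106)),((-52,-45),(576,107)),((-68,-45),(634,107))]
L+=[((68,45),(184,410)),((52,45),(236,410)),((28,45),(309,410)),((12,45),(364,410)),((-12,45),(436,410)),((-28,45),(490,410)),((-52,45),(563,411)),((-68,45),(617,412))]
p,res=fit([(c,(*a,43),w(*u)) for a,u in L],RACK); print(p.round(3),np.degrees(p[2]).round(2)); print(res.round(1).tolist())
print([at(p,(x,0)).round(1).tolist() for x in (60,20,-20,-60)])
# held template silhouette: expected position of its lower front edge
s=at(p,(60,0)); go([*s,120],down(np.degrees(p[2])-90))
E
```

```text
[ 5.20397e+02 -1.04853e+02 -5.70000e-02] -3.29
[[-0.8, -0.2], [0.7, -0.3], [0.2, 0.0], [-0.4, 0.0], [0.5, -0.1], [-0.9, -0.0], [0.6, -0.1], [-0.8, -0.1], [1.1, -0.2], [-0.1, -0.3], [0.6, -0.5], [-0.3, -0.4], [-0.0, 0.1], [-0.3, 0.2], [0.5, 0.3], [-0.6, 0.4], [0.5, 0.5], [-0.3, 0.5], [0.4, 0.4], [-0.4, 0.2]]
[[580.3, -108.3], [540.4, -106.0], [500.4, -103.7], [460.5, -101.4]]
t 21.65 at [525.2 -35.4 266.9] w 8.8 F [-0.4  0.5 -2.3] grip 60
  turn [0.002 0.    0.007] shift [ 69.6 -59.2 146.9]
```

>>> send_rows:
  series:
    - [[10,-8,10],[0.002,0,0.007],2]
    - [[20,-17,40],[0,0,0],2]
    - [[20,-17,40],[0,0,0],2]
    - [[19.6,-17.2,40],[0,0,0],2]
    - [[0,0,16],[0,0,0],2]
    - [[0,0,0],[0,0,0],2]
    - [[0,0,0],[0,0,0],2]

```text
clock: 22.35
position: [580.6, -108.6, 120.4]
ee_rot: [-0.687, 0.727, 0.0, -0.001]
contact_force: [0.8, -0.8, -0.8]
gripper_width: 9.0
grasp_force: 59.8
```

```bash
python3 -c "
from h import *
from bench import get_image
go([580.3,-108.3,61],down(-93.3))
get_image('wrist'); go([580.3,-108.3,61],down(-93.3))"
```

```text
t 22.35 at [ 580.6 -108.6  120.4] w 9.0 F [ 0.8 -0.8 -0.8] grip 60
  turn [ 0.001 -0.     0.001] shift [-0.3  0.3 59.4]
t 22.4 at [ 581.  -108.5  121.6] w 9.1 F [ 0.3 -0.2 -0.7] grip 60
  turn [-0.001 -0.     0.001] shift [-0.1  0.7 60.6]
```

Well aligned; lowering with force checks.

>>> send_rows:
  series:
    - [[0,0.4,12],[0,0,0],2]
    - [[0,0,12],[0,0,0],2]
    - [[0,0,8],[0,0,0],2]
    - [[0,0,0],[0,0,0],2]

```text
clock: 22.8
position: [578.4, -108.7, 87.1]
ee_rot: [-0.686, 0.727, 0.001, -0.001]
contact_force: [0.3, 0.5, -1.1]
gripper_width: 8.8
grasp_force: 59.9
```

>>> send_rows:
  series:
    - [[0,0,8],[0,0,0],2]
    - [[0,0,8],[0,0,0],2]
    - [[0,0,6],[0,0,0],2]
    - [[0,0,0],[0,0,0],2]

```text
clock: 23.2
position: [578.7, -108.9, 65.3]
ee_rot: [-0.686, 0.727, 0.001, -0.001]
contact_force: [-0.4, 0.8, -0.7]
gripper_width: 9.0
grasp_force: 59.9
```

>>> send_rows:
  series:
    - [[0,0,2],[0,0,0],2]
    - [[0,0,2],[0,0,0],2]
    - [[0,0,0],[0,0,0],2]

```text
clock: 23.5
position: [579.5, -108.9, 62.5]
ee_rot: [-0.686, 0.727, 0.0, -0.0]
contact_force: [-0.1, -0.4, -1.6]
gripper_width: 8.7
grasp_force: 59.9
```

>>> send_rows:
  series:
    - [[0,0,1.5],[0,0,0],2]
    - [[0,0,0],[0,0,0],2]

```text
clock: 23.7
position: [579.9, -109.0, 62.2]
ee_rot: [-0.686, 0.727, -0.0, -0.0]
contact_force: [-0.8, -0.1, 4.4]
gripper_width: 8.7
grasp_force: 60.5
```

>>> send_rows:
  series:
    - [[0,0,1.5],[0,0,0],2]
    - [[0,0,0],[0,0,0],2]

```text
clock: 23.9
position: [580.0, -109.1, 62.1]
ee_rot: [-0.687, 0.727, -0.0, -0.0]
contact_force: [-4.1, 1.3, 12.4]
gripper_width: 9.3
grasp_force: 61.8
```

>>> send_rows:
  series:
    - [[0,0,-1.5],[0,0,0],2]
    - [[0,0,0],[0,0,0],26]
    - [[0,0,0],[0,0,0],26]
    - [[0,0,0],[0,0,0],26]
    - [[0,0,-20],[0,0,0],26]
    - [[0,0,-40],[0,0,0],26]
    - [[0,0,-45],[0,0,0],26]
    - [[0,0,-35],[0,0,0],26]

```text
clock: 24.7
position: [580.2, -109.0, 203.5]
ee_rot: [-0.686, 0.727, -0.0, 0.0]
contact_force: [1.1, 0.1, -0.0]
gripper_width: 25.9
grasp_force: 0.0
```

```bash
python3 -c "
from h import *
go([433.4,115.5,200],down(-94.6))"
```

```text
t 24.7 at [ 580.2 -109.   203.5] w 25.9 F [ 1.1  0.1 -0. ] grip 0
  turn [-0.001 -0.     0.023] shift [-212.   164.3    3.5]
```

>>> send_rows:
  series:
    - [[-20,15,0],[0,0,0.023],26]
    - [[-32,25,0],[0,0,0],26]
    - [[-32,25,0],[0,0,0],26]
    - [[-32,25,0],[0,0,0],26]
    - [[-32,25,0],[0,0,0],26]
    - [[-32,25,0],[0,0,0],26]
    - [[-32,24.3,0],[0,0,0],26]
    - [[0,0,30],[0,0,0],26]

```text
clock: 25.5
position: [433.5, 119.7, 174.5]
ee_rot: [-0.68, 0.733, -0.001, 0.005]
contact_force: [0.6, 0.2, -1.0]
gripper_width: 26.1
grasp_force: 0.0
```

>>> send_rows:
  series:
    - [[0,0,33],[0,0,0],26]
    - [[0,0,0],[0,0,0],26]
    - [[0,0,0],[0,0,0],26]

```text
clock: 25.8
position: [432.8, 115.3, 138.5]
ee_rot: [-0.678, 0.735, 0.0, -0.001]
contact_force: [0.3, -0.5, 0.5]
gripper_width: 26.1
grasp_force: 0.0
```

```bash
python3 -c "
from h import *
from bench import get_image
go([433.4,115.5,57],down(-94.6))
get_image('wrist'); go([433.4,115.5,57],down(-94.6))"
```

```text
t 25.8 at [432.8 115.3 138.5] w 26.1 F [ 0.3 -0.5  0.5] grip 0
  turn [ 0.001 -0.001 -0.   ] shift [-0.2 -0.6 81.5]
t 25.85 at [433.5 115.6 139.3] w 26.0 F [-0.2  0.3  1. ] grip 0
  turn [-0.001  0.    -0.   ] shift [ 0.2  0.1 82.3]
```

>>> send_rows:
  series:
    - [[0,0,25],[0,0,0],26]
    - [[0,0,25],[0,0,0],26]
    - [[0,0,20],[0,0,0],26]
    - [[0,0,12],[0,0,0],26]
    - [[0,0,0],[0,0,0],26]
    - [[0,0,0],[0,0,0],2]
    - [[0,0,0],[0,0,0],2]
    - [[0,0,0],[0,0,0],2]

```text
clock: 26.65
position: [433.9, 116.0, 57.7]
ee_rot: [-0.678, 0.735, -0.0, 0.002]
contact_force: [0.0, -1.2, 7.2]
gripper_width: 9.1
grasp_force: 60.6
```

>>> send_rows:
  series:
    - [[0,0,0],[0,0,0],2]
    - [[0,0,-10],[0,0,0],2]
    - [[0,0,-20],[0,0,0],2]
    - [[0,0,-35],[0,0,0],2]
    - [[0,0,-35],[0,0,0],2]
    - [[0,0,-40],[0,0,0],2]
    - [[0,0,0],[0,0,0],2]

```text
clock: 27.35
position: [435.5, 116.9, 202.3]
ee_rot: [-0.678, 0.735, -0.001, 0.006]
contact_force: [0.3, 0.1, -0.1]
gripper_width: 8.8
grasp_force: 59.6
```

```bash
python3 -c "
from h import *
go([500.4,-103.7,200],down(-93.3))"
```

```text
t 27.35 at [435.5 116.9 202.3] w 8.8 F [ 0.3  0.1 -0.1] grip 60
  turn [-0.01   0.007 -0.022] shift [216.5 -77.5   2.3]
```

>>> send_rows:
  series:
    - [[16,-6,0],[-0.005,0.004,-0.022],2]
    - [[32,-11,0],[0,0,0],2]
    - [[40,-14,0],[0,0,0],2]
    - [[40,-14,0],[0,0,0],2]
    - [[40,-14,0],[0,0,0],2]
    - [[32,-12,0],[0,0,0],2]
    - [[16,-6,20],[0,0,0],2]
    - [[0,0,40],[0,0,0],2]

```text
clock: 28.15
position: [498.6, -107.1, 138.4]
ee_rot: [-0.685, 0.729, -0.002, -0.001]
contact_force: [1.5, 0.7, -1.6]
gripper_width: 8.8
grasp_force: 59.6
```

>>> send_rows:
  series:
    - [[0,0,20],[0,0,0],2]
    - [[0,0,0],[0,0,0],2]
    - [[0,0,0],[0,0,0],2]

```text
clock: 28.45
position: [496.0, -105.3, 117.0]
ee_rot: [-0.686, 0.728, 0.001, -0.004]
contact_force: [-0.2, -0.1, -0.3]
gripper_width: 9.0
grasp_force: 59.6
```

```bash
python3 -c "
from h import *
from bench import get_image
go([500.4,-103.7,61],down(-93.3))
get_image('wrist'); go([500.4,-103.7,61],down(-93.3))"
```

```text
t 28.45 at [ 496.  -105.3  117. ] w 9.0 F [-0.2 -0.1 -0.3] grip 60
  turn [ 0.006 -0.004 -0.001] shift [-1.8 -4.3 56. ]
t 28.5 at [ 496.7 -105.1  117.8] w 9.0 F [-0.2  0.2  0.1] grip 60
  turn [ 0.004 -0.004 -0.001] shift [-1.6 -3.6 56.8]
```

>>> send_rows:
  series:
    - [[-1.5,-3.6,0],[0.005,-0.004,0],2]
    - [[0,0,0],[0,0,0],2]
    - [[0,0,10],[0,0,0],2]
    - [[0,0,0],[0,0,0],2]

```text
clock: 28.9
position: [498.5, -103.8, 105.5]
ee_rot: [-0.686, 0.728, 0.001, -0.001]
contact_force: [-0.5, 0.0, -0.9]
gripper_width: 9.2
grasp_force: 59.6
```

```bash
python3 -c "
from h import *
from bench import get_image
for i in range(3): go([500.4,-103.7,61],down(-93.3)); get_image('wrist')"
```

```text
t 28.9 at [ 498.5 -103.8  105.5] w 9.2 F [-0.5  0.  -0.9] grip 60
  turn [ 0.003  0.    -0.002] shift [-0.2 -1.9 44.5]
t 28.95 at [ 498.7 -103.8  105.9] w 9.1 F [ 0.2  0.8 -1.2] grip 60
  turn [ 0.003 -0.    -0.001] shift [-0.2 -1.7 44.9]
t 29.0 at [ 499.1 -103.9  106.2] w 9.0 F [ 0.  -0.5 -0.1] grip 60
  turn [ 0.002 -0.    -0.001] shift [-0.3 -1.3 45.2]
```

>>> send_rows:
  series:
    - [[0,-0.5,8],[0,0,0],2]
    - [[0,0,10],[0,0,0],2]
    - [[0,0,8],[0,0,0],2]
    - [[0,0,8],[0,0,0],2]
    - [[0,0,4],[0,0,0],2]
    - [[0,0,0],[0,0,0],2]

```text
clock: 29.65
position: [499.5, -104.0, 67.7]
ee_rot: [-0.686, 0.728, 0.001, -0.001]
contact_force: [0.0, 0.2, -0.1]
gripper_width: 8.9
grasp_force: 59.6
```

>>> send_rows:
  series:
    - [[0,0,3],[0,0,0],2]
    - [[0,0,2],[0,0,0],2]
    - [[0,0,0],[0,0,0],2]

```text
clock: 29.95
position: [499.9, -103.9, 63.5]
ee_rot: [-0.686, 0.728, 0.0, -0.0]
contact_force: [-0.6, -0.3, -0.8]
gripper_width: 9.2
grasp_force: 59.6
```

>>> send_rows:
  series:
    - [[0,0,1.5],[0,0,0],2]
    - [[0,0,0.5],[0,0,0],2]
    - [[0,0,0],[0,0,0],2]

```text
clock: 30.25
position: [499.9, -103.9, 61.6]
ee_rot: [-0.686, 0.728, 0.0, -0.0]
contact_force: [-0.4, -0.8, -0.4]
gripper_width: 8.7
grasp_force: 59.6
```

>>> send_rows:
  series:
    - [[0,0,1],[0,0,0],2]
    - [[0,0,0.5],[0,0,0],2]
    - [[0,0,0],[0,0,0],2]

```text
clock: 30.55
position: [500.2, -104.0, 60.8]
ee_rot: [-0.686, 0.728, 0.0, -0.0]
contact_force: [-1.6, 0.1, 4.2]
gripper_width: 8.7
grasp_force: 60.4
```

>>> send_rows:
  series:
    - [[0,0,0],[0,0,0],26]
    - [[0,0,0],[0,0,0],26]
    - [[0,0,0],[0,0,0],26]
    - [[0,0,-20],[0,0,0],26]
    - [[0,0,-40],[0,0,0],26]
    - [[0,0,-45],[0,0,0],26]
    - [[0,0,-45],[0,0,0],26]
    - [[0,0,-40],[0,0,0],26]

```text
clock: 31.35
position: [500.1, -104.0, 252.4]
ee_rot: [-0.686, 0.728, -0.0, 0.0]
contact_force: [2.1, 0.4, 0.6]
gripper_width: 26.1
grasp_force: 0.0
```

```bash
python3 -c "
from h import *
go([600,-270,260],down(-97.1))"
```

```text
t 31.35 at [ 500.1 -104.   252.4] w 26.1 F [2.1 0.4 0.6] grip 0
  turn [-0.     0.     0.065] shift [ 152.4 -119.6   -7.6]
```

>>> send_rows:
  series:
    - [[16,-12,0],[0,0,0.065],40]
    - [[30,-24,0],[0,0,0],40]
    - [[30,-24,0],[0,0,0],40]
    - [[30,-24,-4],[0,0,0],40]
    - [[30,-24,-4],[0,0,0],40]
    - [[16,-12,0],[0,0,0],40]
    - [[0,0,0],[0,0,0],40]
    - [[0,0,0],[0,0,0],40]

```text
clock: 32.15
position: [601.2, -269.0, 256.9]
ee_rot: [-0.662, 0.75, 0.001, -0.001]
contact_force: [-0.4, 0.2, -0.1]
gripper_width: 39.7
grasp_force: 0.0
```

```bash
cat > m6.py <<'E'
from h import *
from bench import get_image,camera_info
im,c=snap("w10"); hsv=cv2.cvtColor(im,cv2.COLOR_BGR2HSV); H,Sa,V=[hsv[:,:,i].astype(int) for i in range(3)]
blue=((H>100)&(H<130)&(Sa>150)).astype(np.uint8)
n,l,st,_=cv2.connectedComponentsWithStats(blue); k=1+np.argmax(st[1:,4]); print("blue",st[k].tolist()); blue=(l==k).astype(np.uint8)
L0=[*at(MAT,(0,0)),MAT[2]]
ign=np.zeros((400,640),np.uint8); t=render(c,[box(78,92,-34,34,0,40)],L0,9)[::2,::2]; ign|=cv2.dilate(t,np.ones((9,9)))
ign[235:]=1 # fingers
q,i=maskfit(c,blue,[box(-104,104,-59,59,0,6)],L0,9,ign); print("lid",q.round(3),np.degrees(q[2]).round(2),i.round(3))
# tab: low-saturation bright pixels near the expected tab
w=((Sa<70)&(V>110)&(cv2.dilate(t,np.ones((25,25)))>0)).astype(np.uint8)
q2,i2=maskfit(c,w,[box(80,90,-30,30,6,36)],q,9); print("tab fit",q2.round(2),np.degrees(q2[2]).round(2),i2.round(3),"tab at",at(q2,(85,0)).round(1),"vs",at(q,(85,0)).round(1),"row max",np.nonzero(w)[0].max())
go([*at(q,(85,0)),21],down(np.degrees(q[2])-90))
R=[520.4,-104.9,np.radians(-3.29)]
for n in("scene","side"):
    c=camera_info(n); im=get_image(n)[:,:,::-1].copy(); cv2.imwrite(f"pics/{n}10.png",im)
    hsv=cv2.cvtColor(im,cv2.COLOR_BGR2HSV)
    o=((hsv[...,0]>5)&(hsv[...,0]<22)&(hsv[...,1]>215)&(hsv[...,2]>90)).astype(np.uint8)
    for sx in(60,-20):
        m=render(c,[box(-5,5,-40,40,35,80)],[*at(R,(sx,0)),R[2]],8)[::2,::2]>0
        up=render(c,[box(-5,5,-40,40,82,92)],[*at(R,(sx,0)),R[2]],8)[::2,::2]>0
        near=cv2.dilate(m.astype(np.uint8),np.ones((9,9)))>0
        print(n,sx,"orange in",round(o[m].mean(),2),"bbox model",[int(v) for v in(*np.argwhere(m).min(0),*np.argwhere(m).max(0))],"HSV med",np.median(hsv[m],0))
E
python3 m6.py
```

```text
blue [298, 94, 166, 92, 14115]
lid [ 5.19752e+02 -3.06151e+02 -1.30000e-01] -7.43 0.971
tab fit [ 5.1962e+02 -3.0609e+02 -1.3000e-01] -7.37 0.901 tab at [ 603.9 -317. ] vs [ 604.  -317.1] row max 168
t 32.2 at [ 601.1 -268.5  257.4] w 40.0 F [-0.   1.   0.9] grip 0
  turn [0.002 0.    0.006] shift [ 47.8  -9.2 236.4]
scene 60 orange in 0.92 bbox model [210, 256, 232, 289] HSV med [ 12. 255. 110.]
scene -20 orange in 0.92 bbox model [191, 249, 213, 280] HSV med [ 12. 255. 110.]
side 60 orange in 0.62 bbox model [211, 330, 245, 350] HSV med [ 14. 218. 122.]
side -20 orange in 0.61 bbox model [222, 303, 257, 321] HSV med [ 14.  217.  125.5]
```

>>> send_rows:
  series:
    - [[12,-2.3,40],[0,0,0.006],40]
    - [[12,-2.3,40],[0,0,0],40]
    - [[12,-2.3,40],[0,0,0],40]
    - [[11.8,-2.3,40],[0,0,0],40]
    - [[0,0,15],[0,0,0],40]
    - [[0,0,0],[0,0,0],40]
    - [[0,0,0],[0,0,0],40]

```text
clock: 33.0
position: [605.7, -317.2, 85.1]
ee_rot: [-0.66, 0.751, -0.001, 0.0]
contact_force: [0.8, 0.7, 0.6]
gripper_width: 39.8
grasp_force: 0.0
```

```bash
python3 -c "
from h import *
go([604,-317,21.5],down(-97.4))"
```

```text
t 33.0 at [ 605.7 -317.2   85.1] w 39.8 F [0.8 0.7 0.6] grip 0
  turn [-0.002 -0.001  0.001] shift [ 0.   1.7 63.6]
```

>>> send_rows:
  series:
    - [[0,1,25],[0,0,0],40]
    - [[0,0,25],[0,0,0],40]
    - [[0,0,13],[0,0,0],40]
    - [[0,0,0],[0,0,0],40]
    - [[0,0,0],[0,0,0],2]
    - [[0,0,0],[0,0,0],2]
    - [[0,0,0],[0,0,0],2]
    - [[0,0,0],[0,0,0],2]

```text
clock: 33.8
position: [604.8, -317.8, 22.2]
ee_rot: [-0.66, 0.751, -0.001, 0.001]
contact_force: [-0.0, 1.0, 7.1]
gripper_width: 8.3
grasp_force: 62.1
```

```bash
python3 -c "
from h import *
from bench import get_image
get_image('wrist'); go([604,-317,21.5],down(-97.4))"
```

```text
t 33.85 at [ 604.8 -317.8   22.2] w 8.8 F [ 0.1 -0.6  6.8] grip 62
  turn [-0.003 -0.001 -0.   ] shift [-0.7  0.9  0.7]
```

>>> send_rows:
  series:
    - [[0,0,-8],[0,0,0],2]
    - [[0,0,-20],[0,0,0],2]
    - [[0,0,-35],[0,0,0],2]
    - [[0,0,-40],[0,0,0],2]
    - [[0,0,-40],[0,0,0],2]
    - [[0,0,-40],[0,0,0],2]
    - [[0,0,-25],[0,0,0],2]
    - [[0,0,0],[0,0,0],2]

```text
clock: 34.65
position: [605.1, -318.2, 233.4]
ee_rot: [-0.66, 0.752, -0.004, 0.002]
contact_force: [-0.5, 0.2, -1.7]
gripper_width: 8.7
grasp_force: 61.0
```

```bash
python3 -c "
from h import *
t=at([492,110.6,np.radians(-4.6)],(85,0)); print(t)
go([*t,230],down(-94.6))
im,c=snap('w11')
from bench import monitor
s=monitor.read_state(); hsv=cv2.cvtColor(im,cv2.COLOR_BGR2HSV); b=((hsv[...,0]>100)&(hsv[...,0]<130)&(hsv[...,1]>150)).astype(np.uint8)
n,l,st,_=cv2.connectedComponentsWithStats(b); k=1+np.argmax(st[1:,4]); b=(l==k).astype(np.uint8)
L=[*at([*s['position'][:2],np.radians(-7.4)],(-85,0)),np.radians(-7.4)]; z=s['position'][2]-13.2
ign=np.zeros((400,640),np.uint8); ign[235:]=1; ign|=cv2.dilate(render(c,[box(78,92,-34,34,0,40)],L,z)[::2,::2],np.ones((11,11)))
q,i=maskfit(c,b,[box(-104,104,-59,59,0,6)],L,z,ign); print('held lid',q.round(2),np.degrees(q[2]).round(2),i.round(3),'expected',np.round(L,2))
"
```

```text
[576.72620467 103.78309143]
t 34.65 at [ 605.1 -318.2  233.4] w 8.7 F [-0.5  0.2 -1.7] grip 61
  turn [-0.008 -0.002 -0.05 ] shift [-418.4   62.2    3.4]
held lid [ 5.2069e+02 -3.0561e+02 -1.3000e-01] -7.41 0.995 expected [ 5.1968e+02 -3.0650e+02 -1.3000e-01]
```

>>> send_rows:
  series:
    - [[-14,2,0],[-0.004,0,-0.05],2]
    - [[-30,4,0],[0,0,0],2]
    - [[-38,6,0],[0,0,0],2]
    - [[-38,6,0],[0,0,0],2]
    - [[-38,6,0],[0,0,0],2]
    - [[-38,6,0],[0,0,0],2]
    - [[-38,6,0],[0,0,0],2]
    - [[-38,6,0],[0,0,0],2]

```text
clock: 35.5
position: [582.2, -40.7, 225.8]
ee_rot: [-0.679, 0.734, 0.003, -0.003]
contact_force: [1.1, 0.1, -2.1]
gripper_width: 8.8
grasp_force: 61.0
```

>>> send_rows:
  series:
    - [[-38,6,0],[0,0,0],2]
    - [[-38,6,0],[0,0,0],2]
    - [[-38,5,0],[0,0,0],2]
    - [[-24,3,0],[0,0,0],2]
    - [[-8,0,0],[0,0,0],2]
    - [[0,0,25],[0,0,0],2]
    - [[0,0,25],[0,0,0],2]
    - [[0,0,0],[0,0,0],2]

```text
clock: 36.3
position: [571.9, 103.2, 173.2]
ee_rot: [-0.678, 0.735, 0.004, -0.007]
contact_force: [-0.7, -0.4, -1.9]
gripper_width: 8.8
grasp_force: 61.0
```

>>> send_rows:
  series:
    - [[0,0,20],[0,0,0],2]
    - [[0,0,10],[0,0,0],2]
    - [[0,0,0],[0,0,0],2]
    - [[0,0,0],[0,0,0],2]

```text
clock: 36.7
position: [575.8, 104.1, 148.9]
ee_rot: [-0.678, 0.735, 0.002, -0.002]
contact_force: [0.3, 0.1, -2.0]
gripper_width: 8.8
grasp_force: 61.0
```

```bash
cat > m7.py <<'E'
from h import *
from bench import monitor
go([575.9,103,113],down(-94.6))
im,c=snap('w12'); s=monitor.read_state(); go([575.9,103,113],down(-94.6)); hsv=cv2.cvtColor(im,cv2.COLOR_BGR2HSV); b=((hsv[...,0]>100)&(hsv[...,0]<130)&(hsv[...,1]>150)).astype(np.uint8)
n,l,st,_=cv2.connectedComponentsWithStats(b); k=1+np.argmax(st[1:,4]); b=(l==k).astype(np.uint8)
L=[*at([*s['position'][:2],np.radians(-4.6)],(-85,0)),np.radians(-4.6)]; z=s['position'][2]-13.2
ign=np.zeros((400,640),np.uint8); ign[235:]=1; ign|=cv2.dilate(render(c,[box(78,92,-34,34,0,40)],L,z)[::2,::2],np.ones((11,11)))
q,i=maskfit(c,b,[box(-104,104,-59,59,0,6)],L,z,ign); print('held lid',q.round(2),np.degrees(q[2]).round(2),i.round(3),'expected',np.round(L,2))
E
python3 m7.py
```

```text
t 36.7 at [575.8 104.1 148.9] w 8.8 F [ 0.3  0.1 -2. ] grip 61
  turn [ 0.004 -0.     0.   ] shift [ 1.1 -0.2 35.9]
t 36.75 at [576.  104.3 149.3] w 9.1 F [-0.4  0.1 -1.5] grip 61
  turn [0.004 0.    0.   ] shift [ 1.3  0.  36.3]
held lid [ 4.9011e+02  1.1197e+02 -8.0000e-02] -4.59 0.997 expected [ 4.9131e+02  1.1110e+02 -8.0000e-02]
```

>>> send_rows:
  series:
    - [[1.2,-1,10],[0.003,0,0],2]
    - [[0,0,12],[0,0,0],2]
    - [[0,0,0],[0,0,0],2]
    - [[0,0,0],[0,0,0],2]

```text
clock: 37.15
position: [576.0, 102.9, 125.7]
ee_rot: [-0.678, 0.735, 0.001, -0.001]
contact_force: [0.4, -0.0, -1.8]
gripper_width: 8.6
grasp_force: 61.0
```

>>> send_rows:
  series:
    - [[0,0,3],[0,0,0],2]
    - [[0,0,3],[0,0,0],2]
    - [[0,0,3],[0,0,0],2]
    - [[0,0,0],[0,0,0],2]

```text
clock: 37.55
position: [575.9, 102.9, 116.8]
ee_rot: [-0.678, 0.735, 0.001, -0.001]
contact_force: [-0.4, -0.1, -1.0]
gripper_width: 8.6
grasp_force: 61.0
```

>>> send_rows:
  series:
    - [[0,0,2],[0,0,0],2]
    - [[0,0,1],[0,0,0],2]
    - [[0,0,0],[0,0,0],2]

```text
clock: 37.85
position: [576.2, 103.0, 114.2]
ee_rot: [-0.678, 0.735, 0.001, -0.001]
contact_force: [-0.2, 0.3, -1.4]
gripper_width: 8.6
grasp_force: 61.0
```

>>> send_rows:
  series:
    - [[0,0,1],[0,0,0],2]
    - [[0,0,0.5],[0,0,0],2]
    - [[0,0,0],[0,0,0],2]

```text
clock: 38.15
position: [576.3, 103.1, 113.2]
ee_rot: [-0.678, 0.735, 0.001, -0.0]
contact_force: [-0.9, 0.2, 1.7]
gripper_width: 8.9
grasp_force: 61.4
```

>>> send_rows:
  series:
    - [[0,0,0],[0,0,0],30]
    - [[0,0,0],[0,0,0],30]
    - [[0,0,0],[0,0,0],30]
    - [[0,0,-20],[0,0,0],30]
    - [[0,0,-40],[0,0,0],30]
    - [[0,0,-45],[0,0,0],30]
    - [[-20,30,-45],[0,0,0],30]
    - [[-20,35,-40],[0,0,0],30]

```text
clock: 38.95
position: [522.8, 142.4, 294.0]
ee_rot: [-0.678, 0.736, 0.001, -0.0]
contact_force: [0.3, 0.8, 0.3]
gripper_width: 29.7
grasp_force: 0.0
```

>>> send_rows:
  series:
    - [[0,15,0],[0,0,0],30]
    - [[0,0,0],[0,0,0],30]
    - [[0,0,0],[0,0,0],30]

```text
clock: 39.25
position: [507.6, 143.5, 292.1]
ee_rot: [-0.678, 0.735, 0.001, -0.001]
contact_force: [0.6, 0.1, -0.5]
gripper_width: 30.1
grasp_force: 0.0
```

```bash
cat > m8.py <<'E'
from h import *
from bench import get_image,camera_info
go([492,140,300],down(-94.6))
im,c=snap("w13"); hsv=cv2.cvtColor(im,cv2.COLOR_BGR2HSV); H,Sa,V=[hsv[:,:,i].astype(int) for i in range(3)]
b=((H>100)&(H<130)&(Sa>150)).astype(np.uint8); n,l,st,_=cv2.connectedComponentsWithStats(b); k=1+np.argmax(st[1:,4]); b=(l==k).astype(np.uint8)
L=[492,110.6,np.radians(-4.6)]
ign=cv2.dilate(render(c,[box(78,92,-34,34,0,40)],L,100)[::2,::2],np.ones((13,13))); ign[240:]=1
for z in (100,106): q,i=maskfit(c,b,[box(-104,104,-59,59,0,6)],L,z,ign); print("lid z",z,q.round(2),np.degrees(q[2]).round(2),i.round(4))
# compare lid blue in fixed cameras with the first pictures (seated at the start)
for n in("scene","side"):
    im2=get_image(n)[:,:,::-1].copy(); im1=cv2.imread(f"pics/{n}0.png"); cv2.imwrite(f"pics/{n}13.png",im2)
    cc=camera_info(n)
    for nm,I in(("before",im1),("after",im2)):
        h=cv2.cvtColor(I,cv2.COLOR_BGR2HSV); m=((h[...,0]>100)&(h[...,0]<130)&(h[...,1]>150)).astype(np.uint8)
        m[:, :200]=0; a,lb,ss,_=cv2.connectedComponentsWithStats(m[100:300]); kk=1+np.argmax(ss[1:,4]); print(n,nm,ss[kk].tolist())
    # bystanders: difference over their regions
    for nm,p in(("tape",(744,-9,12)),("tube",(750,-154,50)),("cutter",(755,192,8)),("basket",(501.7,305.9,20))):
        u,v=proj(cc,p)[0].astype(int); d=cv2.absdiff(im1,im2)[v-25:v+25,u-25:u+25].max(2); print("  ",n,nm,(u,v),"changed px",int((d>60).sum()))
    d=np.zeros(1)
E
python3 m8.py
```

```text
t 39.25 at [507.6 143.5 292.1] w 30.1 F [ 0.6  0.1 -0.5] grip 0
  turn [0.002 0.    0.001] shift [ 4.8 15.2 -7.9]
lid z 100 [ 4.9263e+02  1.1093e+02 -8.0000e-02] -4.51 0.9779
lid z 106 [ 4.9444e+02  1.1053e+02 -8.0000e-02] -4.61 0.9503
scene before [318, 59, 54, 38, 908]
scene after [307, 47, 65, 50, 1683]
   scene tape (np.int64(334), np.int64(268)) changed px 0
   scene tube (np.int64(277), np.int64(277)) changed px 0
   scene cutter (np.int64(409), np.int64(248)) changed px 73
   scene basket (np.int64(398), np.int64(179)) changed px 606
side before [226, 54, 87, 51, 1522]
side after [226, 55, 86, 50, 2279]
   side tape (np.int64(367), np.int64(193)) changed px 0
   side tube (np.int64(402), np.int64(217)) changed px 0
   side cutter (np.int64(333), np.int64(152)) changed px 0
   side basket (np.int64(243), np.int64(156)) changed px 602
```

```bash
python3 - <<'E'
import cv2
from h import *
from bench import camera_info,get_image,job_done
for n in("scene","side"):
    a=cv2.imread(f"pics/{n}10.png");b=cv2.imread(f"pics/{n}13.png");c=camera_info(n)
    for nm,p in(("rack",(520,-105,50)),("basket",(501.7,305.9,20))):
        u,v=proj(c,p)[0].astype(int); d=cv2.absdiff(a,b)[v-30:v+30,u-35:u+35].max(2); print(n,nm,int((d>60).sum()))
im,c=load("w13"); e=[501.7,306,BASK[2]]
hsv=cv2.cvtColor(im,cv2.COLOR_BGR2HSV)
a,ca=load("w8")
print("w13 basket px",proj(c,[501.7,305.9,20]).round(), "w8",proj(ca,[501.7,305.9,20]).round())
E
```

```text
scene rack 868
scene basket 946
side rack 0
side basket 1847
w13 basket px [[332. 275.]] w8 [[324. 275.]]
```

>>> send_rows:
  series:
    - [[40,0,-10],[0,0,0],30]
    - [[40,0,-10],[0,0,0],30]
    - [[40,0,-10],[0,0,0],30]
    - [[40,0,0],[0,0,0],30]
    - [[40,0,0],[0,0,0],30]
    - [[40,0,0],[0,0,0],30]
    - [[0,0,0],[0,0,0],30]
    - [[0,0,0],[0,0,0],30]

```text
clock: 40.2
position: [488.8, -96.8, 321.3]
ee_rot: [-0.677, 0.736, 0.001, -0.001]
contact_force: [-0.3, -0.8, 0.1]
gripper_width: 29.9
grasp_force: 0.0
```

```bash
python3 - <<'E'
from h import *
from bench import camera_info,get_image
E0=[*at(BASK,(-1,6)),BASK[2]]
for n in("scene","side"):
    c=camera_info(n); b=get_image(n)[:,:,::-1].copy(); a=cv2.imread(f"pics/{n}0.png")
    cv2.imwrite(f"pics/{n}14.png",b)
    bm=render(c,[box(-70,70,-60,60,0,55)],BASK,0)[::2,::2]>0; em=render(c,ELB,E0,5)[::2,::2]>0
    d=cv2.absdiff(a,b).max(2)>25
    print(n,"change in elbow px",d[em].mean().round(2),"in rest of basket",d[bm&~em].mean().round(2))
    ys,xs=np.nonzero(d&bm); print(xs.min(),xs.max(),ys.min(),ys.max(),"model",np.argwhere(em).min(0),np.argwhere(em).max(0))
E
```

```text
scene change in elbow px 0.66 in rest of basket 0.05
386 419 160 187 model [161 386] [194 418]
side change in elbow px 0.45 in rest of basket 0.23
225 272 137 179 model [138 224] [165 262]
```

The elbow is still in the basket where I placed it, so I'm handing in.

```bash
python3 -c "
from bench import job_done
print(job_done())"
```

```text
the job is handed in; nothing more can be done
None
```

Handed in at about 40 s on the robot's clock: the elbow is in the basket, both templates (only two were in the tub) are down in their own rack slots, and the lid was tipped up by its tab, laid on the mat, and is seated back on the tub; the tape, tube and knife were not touched.

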